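Wipe down the gas-rig work board and put the nested sample cups on it

TASK

Clean down this corner of the gas bench: with the scraper block, wipe all the brass chips off the grey board into the catch trough along its front edge (the chips are sharp, so never touch them with the gripper), and set the scraper back upright on its rubber mat. Once the board is clear, stand the widest steel cup upright in the middle of the board and nest all the other cups there in size order, each one upright and fully down inside the next larger one. Leave the jar, bottle and wrench where they are.

Things in the scene. Friction and masses are not known exactly. Their poses are not given: they have to be found in the camera images.
- board: fixed grey board, level top 180 mm (its x) by 200 mm (its y), top surface 40 mm above the bench. Origin: under the middle of that top, at bench height; z up. Aluminium rails 6 mm wide along both sides (y = -97 and +97 mm, 188 mm clear between them) stand 10 mm above the top; the back (x = +90 mm) and front (x = -90 mm) edges have no rail.
- trough (a point): middle of the floor of the black open catch trough fixed along the board's front (robot) side, at board x = -118 mm. The trough spans board x = -90 to -146 mm and the whole width between the rails; floor 4 mm above the bench, front wall 36 mm high. Chips pushed over the board's front edge drop in.
- mat: thin fixed black rubber mat, 70 x 150 x 4 mm, the scraper's resting place, long side along its y. Origin: centre of its underside at bench height.
- scraper: loose scraper block, about 0.2 kg: aluminium blade 110 mm long (its y), 16 mm thick (its x), 30 mm high, standing on its lower edge; on top a black upright grip, 22 mm thick along x, 50 mm along y, from 30 to 75 mm above the lower edge, pinched from above across the 22 mm. Origin: middle of the blade's lower edge; z up. Starts upright on the mat.
- cup1: open stainless cup, outer diameter 68 mm, height 36 mm (rim at z 36 mm), wall 2 mm, inner floor 5 mm above its underside, foot tapers to 62 mm in the lowest 10 mm, weighted, 160 g in all. Origin: centre of underside; z up its axis. The widest and lowest cup, always present.
- cup2: open stainless cup, outer diameter 56 mm, height 48 mm (rim at z 48 mm), wall 2 mm, inner floor 5 mm above its underside, foot tapers to 50 mm in the lowest 10 mm, weighted, 130 g in all. Origin: centre of underside; z up its axis. Second widest; may be absent. Narrower cups are taller: a nested cup stands 17 mm or more proud of the one around it.
- cup3: open stainless cup, outer diameter 45 mm, height 60 mm (rim at z 60 mm), wall 2 mm, inner floor 5 mm above its underside, foot tapers to 39 mm in the lowest 10 mm, weighted, 110 g in all. Origin: centre of underside; z up its axis. Third widest; may be absent.
- cup4: open stainless cup, outer diameter 35 mm, height 72 mm (rim at z 72 mm), wall 2 mm, inner floor 5 mm above its underside, foot tapers to 29 mm in the lowest 10 mm, weighted, 90 g in all. Origin: centre of underside; z up its axis. Fourth widest; may be absent.
- cup5: open stainless cup, outer diameter 26 mm, height 84 mm (rim at z 84 mm), wall 2 mm, inner floor 5 mm above its underside, foot tapers to 20 mm in the lowest 10 mm, weighted, 70 g in all. Origin: centre of underside; z up its axis. Narrowest and tallest; may be absent. If a cup is absent, the next narrower goes into the next wider that is there.
- chip1: loose brass chip, 16 x 12 x 9 mm, 11 g, starts on the board. Origin: centre of its underside as first laid. May be absent (4 to 6 chips are present).
- chip2: loose brass chip, 16 x 12 x 9 mm, 11 g, starts on the board. Origin: centre of its underside as first laid. May be absent (4 to 6 chips are present).
- chip3: loose brass chip, 16 x 12 x 9 mm, 11 g, starts on the board. Origin: centre of its underside as first laid. May be absent (4 to 6 chips are present).
- chip4: loose brass chip, 16 x 12 x 9 mm, 11 g, starts on the board. Origin: centre of its underside as first laid. May be absent (4 to 6 chips are present).
- chip5: loose brass chip, 16 x 12 x 9 mm, 11 g, starts on the board. Origin: centre of its underside as first laid. May be absent (4 to 6 chips are present).
- chip6: loose brass chip, 16 x 12 x 9 mm, 11 g, starts on the board. Origin: centre of its underside as first laid. May be absent (4 to 6 chips are present).
- jar: bystander: loose amber glass jar, 42 mm diameter, 65 mm high; origin centre of underside.
- bottle: bystander: loose white bottle, 54 mm diameter, 130 mm high; origin centre of underside.
- wrench: bystander: loose steel wrench 130 mm long lying flat on the bench.
There are look-alikes about, which are no part of the job. Several things have the shape of the scraper; the one meant has the colours described above.

How it is judged:
By the outcome, as a careful person would: the job done as asked, in the order asked, and still so for the second after the job is handed in, with the robot touching nothing.
Of chip1, chip2, chip3, chip4, chip5, chip6 only 4 to 6 are there at a start; the rules pass over those that are not, and their reading is None.
Of cup2, cup3, cup4, cup5 only 3 to 4 are there at a start; the rules pass over those that are not, and their reading is None.
At some moment in a run one of cup1, cup2, cup3 may be knocked a few centimetres aside while the robot is not near it.
It also fails if it takes over 208 s, if anything falls off the work surface, if the arm or the gripper's body presses on something with over 40 N, if the wrist force passes 120 N, or if a joint passes its speed limit or range.

ROBOT

A 6-joint arm with a two-finger parallel gripper is mounted at the origin on the work surface. World frame = base frame: x ahead of the robot, y to its left, z up, the work surface at z = 0. Lengths are in m, angles in rad, forces in N, time in s.
With the tool pointing down it reaches from about 0.275 to 1 m from the base axis. Payload 8.4 kg.
Tool frame: the origin (TCP) lies on the front face of the gripper's body, between the roots of the fingers; the fingertips stand 73 mm ahead of it and the grasp point (between the pads) lies 54 mm ahead of it (r.grip_depth is the distance from the TCP to the grasp point, in m); z points along the fingers, y is the direction in which the jaws open and shut (so a half turn about z gives the same grasp; the last joint's range is limited). The gripper opens to 85 mm and grips with 20 to 120 N. Pads are 22 mm wide; open, the fingers measure 114 mm over their backs; the gripper's body (76 mm by 85 mm) begins 54 mm behind the grasp point. The pads swing forward as they close: fully open they stand 13 mm farther back than shut.
Start: joints at [-1.348, 0.353, 1.633, -0, 1.155, -0.002], TCP at [0.139, -0.609, 0.304] pointing down, gripper open.
Joint ranges: [-2.63, 2.63], [-0.92, 2.1], [0.06, 2.66], [-1.3, 4.44], [0, 2.69], [-3.02, 3.02]. Speed limits (rad/s): [2.22, 2.22, 2.79, 3.14, 3.14, 3.14].

INTERFACE

Orientations are given as a rotation vector (axis times angle).
In Python, from cell import r, grab_frame, hand_in gives the robot as it stands.
- The arm moves only by the tool arm_command, never from a script. Its argument "plan" is a list of rows, each a list of 7 numbers: the shift along the tool's x, y, z in m, then the turn, a rotation vector about the tool's x, y, z in degrees, then the opening, from 0 (shut) to 1 (fully open). A call has 1 to 8 rows; each row is the pose to reach, as a shift and turn from the pose commanded when the call began, along the tool's axes at that moment; what a row does not reach only later rows make up. A row lasts 1/12 s, in which the tool goes at most 41.7 mm and 7.16 degrees, less where a joint would pass 70% of its speed; a pose out of reach is approached as far as the arm can. A call with a gripper value outside its range is refused whole. The fingers move at their own pace and stop on an object; "grip_force" is the grip in N (left out, the last holds). Time passes only in rows, so rows that repeat a pose let the fingers close. It gives the time, the measured TCP pose, the force and the opening at its end, in the units of the state.
- r.state(): the state, without advancing time (a new reading comes with each control period).
- grab_frame(name): name is "side" or "top" or "wrist"; returns a dict with "color" (400x640x3 uint8, blue, green, red), "mtx" (3x3 intrinsics, pixels), "T" (4x4, takes a point from camera to world coordinates). Camera axes: x right, y down, z forward; pixel columns grow to the right and rows downward; lengths in m; the calibration is good to about 2 mm. A picture is of the moment at which its call begins. There is no depth.
- hand_in(): hands the job in, once; it reports no verdict.
The state is a dict: "clock": time; "joint_positions": joint angles; "qd": joint speeds; "tau": joint torques, N m; "tcp_pos": TCP position; "eef_rot": TCP orientation; "contact_force": force on the tool from outside, world axes, zero at the start; "wrist_torque": the same for the moment, N m; "gripper_width": opening from 0.0 (shut) to 1.0 (fully open).
Only numpy, scipy, OpenCV 4.12 (cv2) and the standard library are available. Lean on these libraries where they do the work, as an engineer would, in place of code of your own. Each camera call takes 0.05 s, during which the arm holds its last target.

## Working session

There is one attempt and no reset: what is moved stays moved. The work goes in short steps, Python scripts to look and compute and a tool call to move; the robot and the scene stay as the last step left them, time stands still between calls to the robot, and variables do not carry over. Pictures are saved under pics/ and viewed, and the job is handed in when it is done.

Besides the shell and the picture viewer there is one more tool, called after "Emit:" by a JSON object that holds its "name" and its "arguments". arm_command: Moves the arm, as the interface text tells. Its arguments: {"type":"object","properties":{"plan":{"type":"array"},"grip_force":{"type":"number"}},"required":["plan"]}

```bash
ls; mkdir -p pics
python3 - <<'E'
from cell import r, grab_frame
import cv2
print(r.state())
for n in ["side","top","wrist"]:
    f=grab_frame(n); cv2.imwrite(f"pics/{n}0.png",f["color"]); print(n,f["mtx"].tolist(),f["T"].round(4).tolist())
E
```

```text
pics
{'clock': 0.0, 'joint_positions': array([-1.34841076e+00,  3.53661887e-01,  1.63417266e+00,  3.18876844e-06,
        1.15518815e+00, -2.41765028e-03]), 'qd': array([ 0.00157419,  0.00087467,  0.00066061,  0.00090608, -0.00169963,
        0.00013733]), 'tau': array([ 1.46666618e-03, -6.05248833e+01, -3.42068732e+01,  1.89991702e-04,
        9.44227329e-03, -1.94000182e-05]), 'tcp_pos': array([ 0.13922511, -0.60889353,  0.30313654]), 'eef_rot': array([-3.12035538e+00, -3.52215491e-01,  2.41896397e-04]), 'contact_force': array([1.09551067, 0.28254769, 0.05102057]), 'wrist_torque': array([ 0.0125386 , -0.01382173, -0.0120948 ]), 'gripper_width': 0.9991914586038173}
side [[411.4877439142919, 0.0, 320.59938495287236], [0.0, 411.4877439142919, 204.9865160085045], [0.0, 0.0, 1.0]] [[-0.8911, -0.2173, 0.3984, -0.0066], [-0.4535, 0.4575, -0.7649, 0.8248], [-0.0161, -0.8622, -0.5062, 0.6369], [0.0, 0.0, 0.0, 1.0]]
top [[457.0646326340976, 0.0, 317.72328149504585], [0.0, 457.0646326340976, 197.49679977178417], [0.0, 0.0, 1.0]] [[-0.0208, -0.9957, 0.0903, 0.3494], [-0.9998, 0.0214, 0.0062, -0.0426], [-0.0081, -0.0901, -0.9959, 1.2168], [0.0, 0.0, 0.0, 1.0]]
wrist [[357.1771960732719, 0.0, 319.01175509398934], [0.0, 357.1771960732719, 195.34059419976563], [0.0, 0.0, 1.0]] [[0.223, -0.9208, -0.32, 0.2217], [-0.9748, -0.2115, -0.0708, -0.5902], [-0.0025, 0.3278, -0.9448, 0.3729], [0.0, 0.0, 0.0, 1.0]]
```

View pics/top0.png

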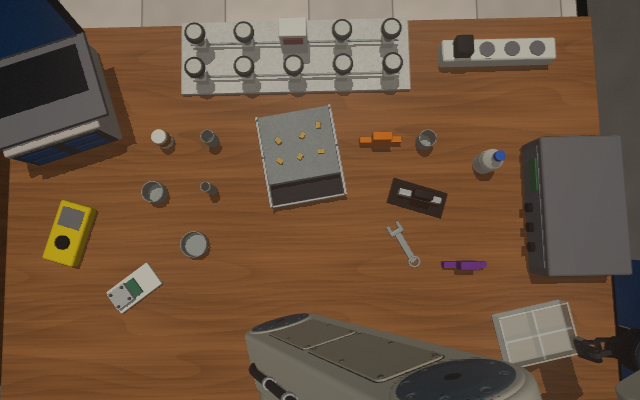

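View pics/side0.png

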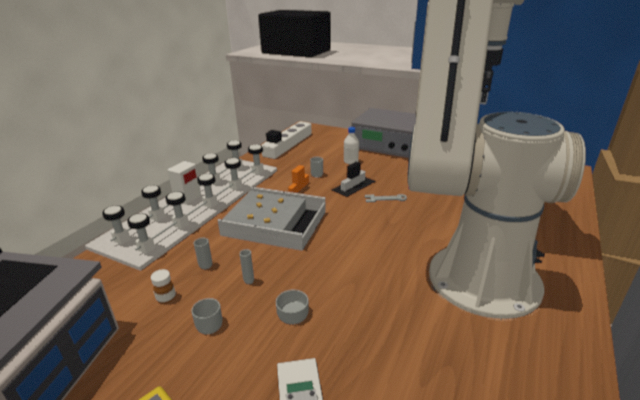

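View pics/wrist0.png

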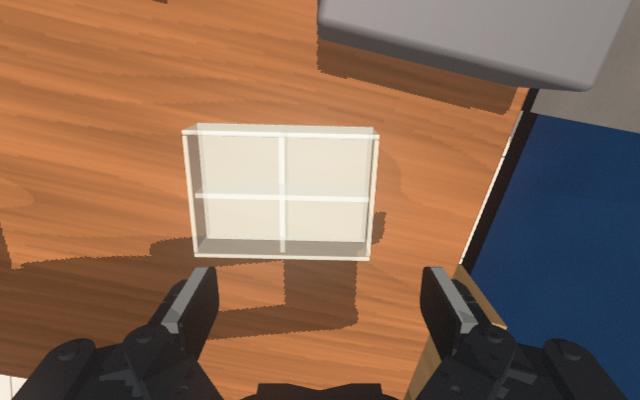

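```bash
cat > h.py <<'E'
from cell import r, grab_frame
import cv2, numpy as np
from scipy.spatial.transform import Rotation as R
def px2w(f,u,v,z):
    K,T=f["mtx"],f["T"]; d=T[:3,:3]@np.linalg.solve(K,[u,v,1.]); o=T[:3,3]
    return o+d*(z-o[2])/d[2]
def w2px(f,p):
    K,T=f["mtx"],f["T"]; q=K@(T[:3,:3].T@(np.asarray(p,float)-T[:3,3])); return q[:2]/q[2]
def crop(f,x,y,w,h,s,name):
    c=f["color"][y:y+h,x:x+w]; c=cv2.resize(c,None,fx=s,fy=s,interpolation=cv2.INTER_CUBIC)
    # ticks
    for u in range(x - x%10+10,x+w,10): cv2.putText(c,str(u) if u%20==0 else "|",((u-x)*s,10),0,.35,(255,255,255),1)
    for v in range(y-y%10+10,y+h,10): cv2.putText(c,str(v)+"-",(0,(v-y)*s+4),0,.35,(255,255,255),1)
    cv2.imwrite("pics/"+name,c)
def st():
    s=r.state(); print("t",round(s["clock"],2),"tcp",s["tcp_pos"].round(4),"rot",s["eef_rot"].round(3),"F",s["contact_force"].round(1),"w",round(s["gripper_width"],3)); return s
def to(pos,yaw=None,s=None):
    """shift/turn in tool axes from the current pose to TCP pos, tool down, tool-y azimuth yaw(deg)"""
    s=s or r.state(); M=R.from_rotvec(s["eef_rot"])
    d=M.inv().apply(np.asarray(pos)-s["tcp_pos"])
    out=[*(d*1000).round(1)]
    if yaw is not None:
        best=None
        for k in (0,180):
            a=np.radians(yaw+k); y=np.array([np.cos(a),np.sin(a),0]); z=np.array([0,0,-1.]); x=np.cross(y,z)
            G=R.from_matrix(np.c_[x,y,z]); t=(M.inv()*G).as_rotvec(degrees=True)
            if best is None or np.linalg.norm(t)<np.linalg.norm(best): best=t
        out+=list(best.round(2))
    return out
E
python3 - <<'E'
from h import *
f=grab_frame("top")
crop(f,240,90,120,130,5,"b1.png")
crop(f,360,110,120,100,6,"s1.png")
crop(f,130,115,110,150,4,"c1.png")
E
```

```text
(no output)
```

View pics/b1.png

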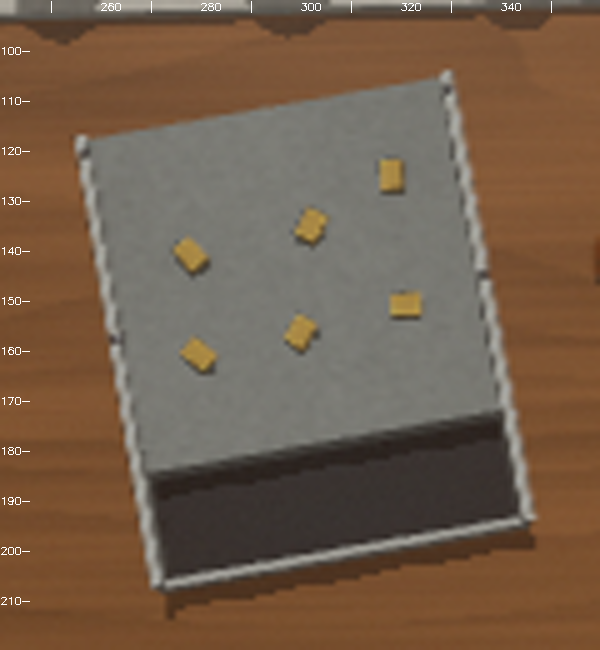

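View pics/s1.png

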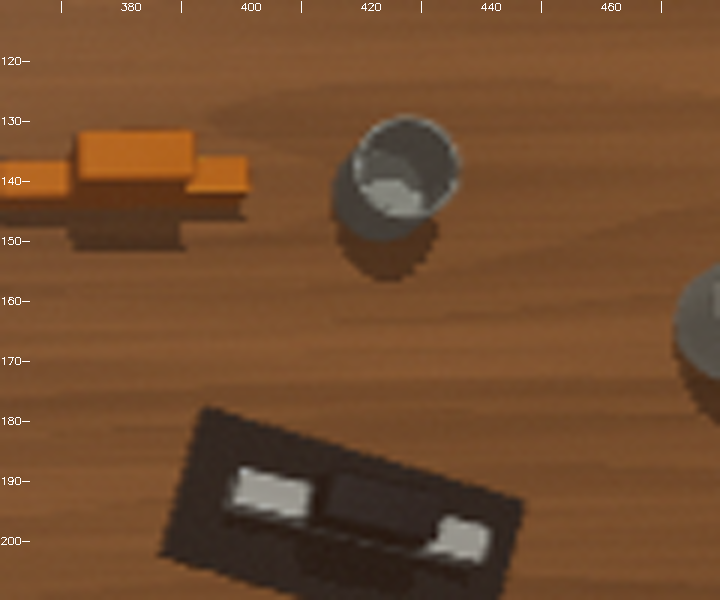

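View pics/c1.png

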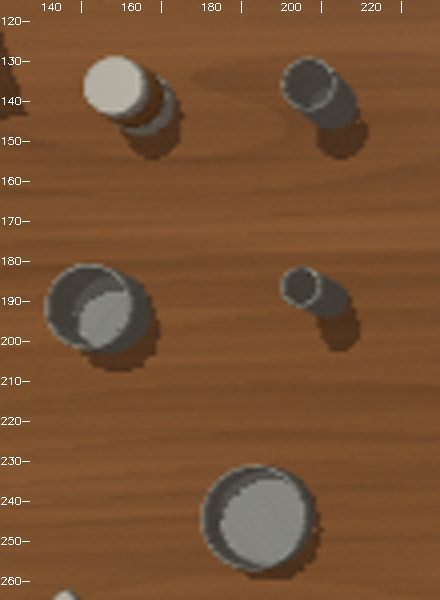

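```bash
python3 - <<'E'
from h import *
f=grab_frame("top")
P=lambda u,v,z:px2w(f,u,v,z)[:2].round(4)
print("back",P(257,118,.04),P(328,106,.04),"front",P(270,184.5,.04),P(340,172,.04))
bl,br,fl,fr=[P(*a,.04) for a in((257,118),(328,106),(270,184.5),(340,172))]
print("len",np.linalg.norm(bl-fl),np.linalg.norm(br-fr),np.linalg.norm(bl-br),np.linalg.norm(fl-fr))
c=(bl+br+fl+fr)/4; print("c",c)
for a,b in((fl,bl),(fr,br),(br,bl),(fr,fl)): print(np.degrees(np.arctan2(*(b-a)[::-1])))
print("rail back outer",P(256,117.5,.05),P(330,105,.05))
for n,u,v,z in(("1",192,245,.036),("2",149.5,192,.048),("3",426,138,.06),("4",204.5,136.5,.072),("5",202.5,187,.084),("jar",157,137,.065)):
    print(n,P(u,v,z))
a,b=P(398.5,192,.034),P(439.5,200,.034); print("scr",a,b,(a+b)/2,np.linalg.norm(a-b),np.degrees(np.arctan2(*(a-b)[::-1])))
print("grip",P(422,193.5,.079))
print("mat",P(394,177.5,.004),P(445.5,193.5,.004),P(387,202,.004))
E
python3 - <<'E'
from h import *
f=grab_frame("top")
crop(f,375,165,90,70,8,"s2.png")
st()
E
```

```text
back [0.6694 0.12  ] [ 0.6973 -0.0673] front [0.4926 0.0878] [ 0.5213 -0.0945]
len 0.1797083192286879 0.17808941574388978 0.1893665757202152 0.18454533318401745
c [0.59515 0.0115 ]
10.321956495983802
8.785298717884602
98.47241809895331
98.94680171179962
rail back outer [0.6681 0.1212] [ 0.6969 -0.0724]
1 [0.3406 0.2911]
2 [0.4789 0.398 ]
3 [ 0.6016 -0.3164]
4 [0.6156 0.2501]
5 [0.4846 0.2518]
jar [0.6187 0.3741]
scr [ 0.4665 -0.2453] [ 0.4433 -0.3506] [ 0.4549  -0.29795] 0.1078254608151526 77.57493667311863
grip [ 0.457 -0.296]
mat [ 0.5086 -0.2399] [ 0.4627 -0.3751] [ 0.4434 -0.2189]
t 0.3 tcp [ 0.1393 -0.6092  0.3036] rot [-3.121 -0.352  0.   ] F [ 0.6 -0.9 -0.1] w 1.003
```

View pics/s2.png

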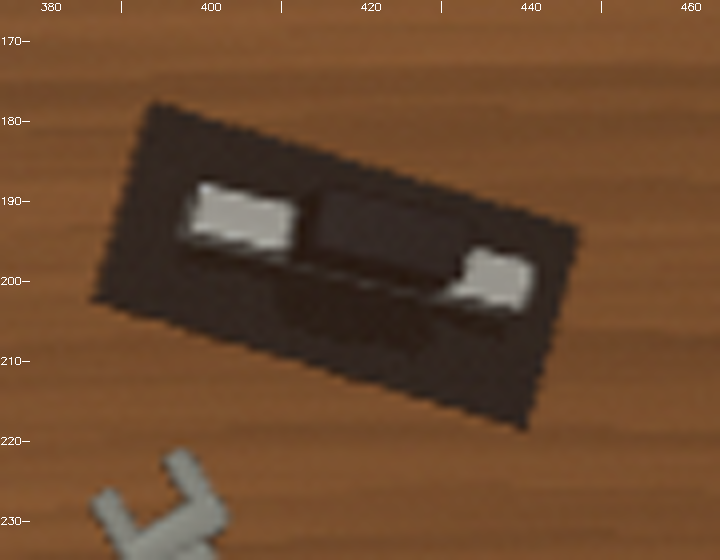

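Run:
```python
from h import *
s=st(); M=R.from_rotvec(s["eef_rot"]).as_matrix(); print(M.round(3)); print(to([.456,-.297,.25],-11.5))
```

```text
t 0.3 tcp [ 0.1393 -0.6092  0.3036] rot [-3.121 -0.352  0.   ] F [ 0.6 -0.9 -0.1] w 1.003
[[ 0.975  0.223 -0.   ]
 [ 0.223 -0.975  0.   ]
 [ 0.    -0.    -1.   ]]
[np.float64(378.3), np.float64(-233.7), np.float64(53.7), np.float64(-0.03), np.float64(-0.02), np.float64(-65.62)]
```

Look-alikes of the scraper: orange block at (380,139), purple block at (464,265), and the aluminium blade with a black grip on the black mat at (418,196). I choose the last; crop s2 shows a bright metal blade with a black grip on the mat. All five cups and six chips are present.

Emit:
{"name": "arm_command", "arguments": {"plan": [[0.04, -0.025, 0, 0, 0, -7, 1], [0.08, -0.05, 0, 0, 0, -14, 1], [0.12, -0.074, 0.01, 0, 0, -21, 1], [0.155, -0.096, 0.02, 0, 0, -28, 1], [0.19, -0.117, 0.025, 0, 0, -35, 1], [0.225, -0.139, 0.03, 0, 0, -42, 1], [0.26, -0.161, 0.035, 0, 0, -49, 1], [0.295, -0.182, 0.04, 0, 0, -56, 1]], "grip_force": 50}}

```text
clock: 0.97
tcp_pos: [0.3756, -0.3759, 0.2658]
eef_rot: [2.585, 1.784, 0.0]
contact_force: [1.3, -0.4, -0.6]
gripper_width: 1.003
```

Run:
```python
from h import *
st(); print(to([.456,-.297,.25],-11.5))
```

```text
t 0.97 tcp [ 0.3756 -0.3759  0.2658] rot [2.585 1.784 0.   ] F [ 1.3 -0.4 -0.6] w 1.003
[np.float64(102.2), np.float64(47.2), np.float64(15.8), np.float64(0.02), np.float64(0.01), np.float64(-9.29)]
```

Run:
```python
from h import *
for i in range(3): grab_frame("wrist")
st(); print(to([.456,-.297,.25],-11.5))
```

```text
t 1.12 tcp [ 0.3763 -0.3754  0.2656] rot [-2.586 -1.783 -0.   ] F [-0.3 -0.6  0.7] w 0.997
[np.float64(101.6), np.float64(46.6), np.float64(15.6), np.float64(-0.03), np.float64(-0.03), np.float64(-9.34)]
```

Emit:
{"name": "arm_command", "arguments": {"plan": [[0.034, 0.016, 0.01, 0, 0, -5, 1], [0.068, 0.032, 0.016, 0, 0, -9.3, 1], [0.1016, 0.0466, 0.016, 0, 0, -9.3, 1], [0.1016, 0.0466, 0.016, 0, 0, -9.3, 1], [0.1016, 0.0466, 0.016, 0, 0, -9.3, 1]]}}

```text
clock: 1.53
tcp_pos: [0.4552, -0.2994, 0.2499]
eef_rot: [2.438, 1.982, -0.0]
contact_force: [0.2, 0.4, -0.6]
gripper_width: 0.998
```

Run:
```python
from h import *
f=grab_frame("wrist");cv2.imwrite("pics/w2.png",f["color"])
st(); print(to([.456,-.297,.114],-11.5))
for x in(-8,8):
  for y in(-55,55):
    pass
```

```text
t 1.58 tcp [ 0.4544 -0.3001  0.2499] rot [ 2.439e+00  1.980e+00 -1.000e-03] F [-0.3 -0.1  0.3] w 1.001
[np.float64(3.4), np.float64(0.9), np.float64(135.9), np.float64(-0.01), np.float64(0.03), np.float64(-0.34)]
```

View pics/w2.png

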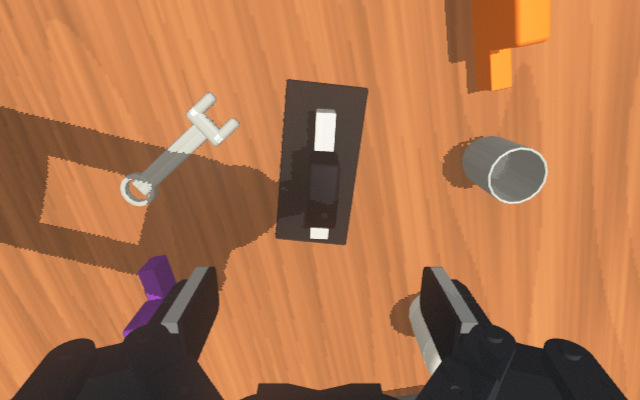

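Run:
```python
from h import *
f=grab_frame("wrist"); crop(f,270,70,110,190,4,"w2c.png")
a,b=px2w(f,326,109.5,.034),px2w(f,319,239,.034); print(a,b,(a+b)/2,np.linalg.norm(a-b),np.degrees(np.arctan2(*(a-b)[1::-1])))
```

```text
[ 0.4711943  -0.24568216  0.034     ] [ 0.44292588 -0.35397209  0.034     ] [ 0.45706009 -0.29982712  0.034     ] 0.11191878147908413 75.36977967972854
```

View pics/w2c.png

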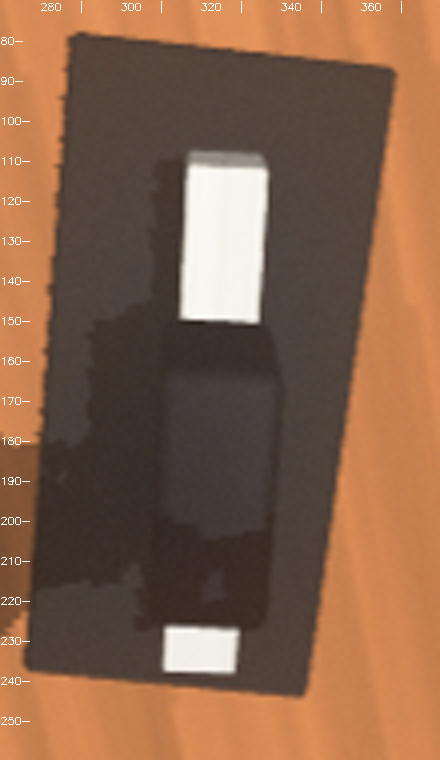

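Run:
```python
from h import *
f=grab_frame("wrist")
a,b=px2w(f,324,111.5,.034),px2w(f,317.5,238,.034); print(a,b,(a+b)/2,np.linalg.norm(a-b),np.degrees(np.arctan2(*(a-b)[1::-1])))
q=[px2w(f,u,v,.004) for u,v in((288,78),(368.5,87),(276,237),(345,244))]; print(q,sum(q)/4)
print(np.degrees(np.arctan2(*(q[0]-q[2])[1::-1])),np.degrees(np.arctan2(*(q[1]-q[3])[1::-1])))
print(to([.456,-.299,.114],-13.5))
```

```text
[ 0.4689785  -0.24727923  0.034     ] [ 0.44134792 -0.35315102  0.034     ] [ 0.45516321 -0.30021512  0.034     ] 0.10941793128066205 75.37311926078866
[array([ 0.44469644, -0.21720865,  0.004     ]), array([ 0.50966203, -0.23827252,  0.004     ]), array([ 0.3988398 , -0.35801543,  0.004     ]), array([ 0.46325973, -0.3792989 ,  0.004     ])] [ 0.4541145  -0.29819888  0.004     ]
71.96108916485528 71.78709844174762
[np.float64(2.2), np.float64(1.8), np.float64(136.0), np.float64(-0.01), np.float64(0.03), np.float64(1.57)]
```

Emit:
{"name": "arm_command", "arguments": {"plan": [[0.0017, 0.0008, 0.035, 0, 0, 2, 1], [0.0017, 0.0008, 0.07, 0, 0, 2, 1], [0.0017, 0.0008, 0.1, 0, 0, 2, 1], [0.0017, 0.0008, 0.12, 0, 0, 2, 1], [0.0017, 0.0008, 0.136, 0, 0, 2, 1], [0.0017, 0.0008, 0.136, 0, 0, 2, 1], [0.0017, 0.0008, 0.136, 0, 0, 2, 0.0], [0.0017, 0.0008, 0.136, 0, 0, 2, 0.0]], "grip_force": 50}}

```text
clock: 2.35
tcp_pos: [0.4558, -0.2991, 0.1149]
eef_rot: [2.473, 1.936, 0.001]
contact_force: [0.6, 0.2, 1.3]
gripper_width: 0.749
```

Emit:
{"name": "arm_command", "arguments": {"plan": [[0, 0, 0, 0, 0, 0, 0], [0, 0, 0, 0, 0, 0, 0], [0, 0, 0, 0, 0, 0, 0], [0, 0, 0, 0, 0, 0, 0], [0, 0, 0, 0, 0, 0, 0], [0, 0, 0, 0, 0, 0, 0]]}}

```text
clock: 2.85
tcp_pos: [0.4562, -0.2983, 0.1148]
eef_rot: [2.471, 1.937, 0.0]
contact_force: [-1.2, -0.5, 6.6]
gripper_width: 0.248
```

```bash
cat >> h.py <<'E'
C=np.array([.5952,.0115]); YAW=9.1
def b2w(x,y):
    a=np.radians(YAW); return C+np.array([x*np.cos(a)-y*np.sin(a), x*np.sin(a)+y*np.cos(a)])/1000
def w2b(p):
    a=np.radians(YAW); d=(np.asarray(p)[:2]-C)*1000; return np.array([d[0]*np.cos(a)+d[1]*np.sin(a), -d[0]*np.sin(a)+d[1]*np.cos(a)]).round(1)
E
python3 - <<'E'
from h import *
f=grab_frame("top")
for u,v in((278,141),(279.5,161),(302,135),(300,156),(318,125),(321,151)): print(w2b(px2w(f,u,v,.049)))
print("rack",px2w(f,300,93,0.0),px2w(f,293,75,.06))
print("tools", to([*b2w(85,38),.27],9.1), to([*b2w(85,-38),.27],9.1)); st()
print(b2w(85,38),b2w(85,-38))
E
```

```text
[17.9 51.1]
[-34.6  56.2]
[ 22.2 -13. ]
[-31.3   1.8]
[ 40.7 -58.7]
[-28.1 -54. ]
rack [0.74719756 0.00740965 0.        ] [0.77609349 0.02235388 0.06      ]
tools [np.float64(402.0), np.float64(124.7), np.float64(-155.3), np.float64(0.06), np.float64(0.05), np.float64(-22.91)] [np.float64(332.0), np.float64(154.3), np.float64(-155.2), np.float64(0.06), np.float64(0.05), np.float64(-22.91)]
t 2.9 tcp [ 0.4562 -0.2983  0.1148] rot [2.471 1.937 0.   ] F [-0.7 -0.4  7.2] w 0.254
[0.67312017 0.06246516] [ 0.68514018 -0.01257829]
```

Run:
```python
from h import *
print(b2w(75,-38), to([*b2w(75,-38),.235],9.1))
```

```text
[ 0.67526604 -0.01415987] [np.float64(328.1), np.float64(145.0), np.float64(-120.2), np.float64(0.06), np.float64(0.05), np.float64(-22.91)]
```

Emit:
{"name": "arm_command", "arguments": {"plan": [[0, 0, -0.015, 0, 0, 0, 0], [0, 0, -0.045, 0, 0, 0, 0], [0, 0, -0.08, 0, 0, 0, 0], [0.01, 0.005, -0.11, 0, 0, 0, 0], [0.03, 0.014, -0.12, 0, 0, -3, 0], [0.06, 0.027, -0.12, 0, 0, -6, 0], [0.09, 0.041, -0.12, 0, 0, -9, 0], [0.12, 0.055, -0.12, 0, 0, -12, 0]]}}

```text
clock: 3.57
tcp_pos: [0.5384, -0.1935, 0.2345]
eef_rot: [2.254, 2.188, 0.001]
contact_force: [0.2, 0.3, -1.2]
gripper_width: 0.249
```

Run:
```python
from h import *
st();print(to([*b2w(75,-38),.235],9.1))
f=grab_frame("side");cv2.imwrite("pics/s3.png",f["color"])
```

```text
t 3.57 tcp [ 0.5384 -0.1935  0.2345] rot [2.254e+00 2.188e+00 1.000e-03] F [ 0.2  0.3 -1.2] w 0.249
[np.float64(183.3), np.float64(131.4), np.float64(-0.4), np.float64(0.04), np.float64(0.02), np.float64(-10.81)]
```

View pics/s3.png

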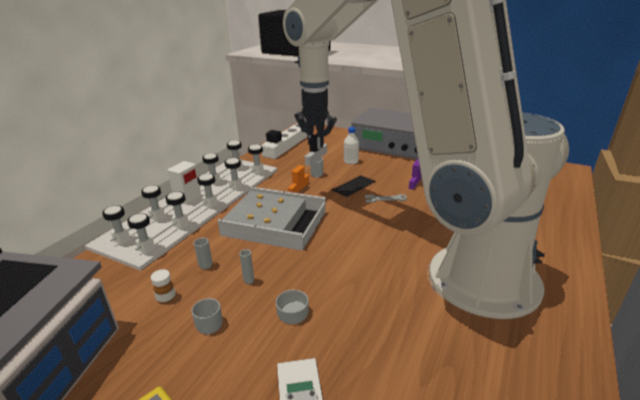

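Scraper is lifted (mat empty at (353,185)); continue to above the back of the board.

Emit:
{"name": "arm_command", "arguments": {"plan": [[0.03, 0.022, 0, 0, 0, -2.5, 0], [0.063, 0.045, 0, 0, 0, -5, 0], [0.095, 0.068, 0, 0, 0, -8, 0], [0.127, 0.091, 0, 0, 0, -10.8, 0], [0.16, 0.115, 0, 0, 0, -10.8, 0], [0.183, 0.131, 0, 0, 0, -10.8, 0], [0.183, 0.131, 0, 0, 0, -10.8, 0], [0.183, 0.131, 0, 0, 0, -10.8, 0]]}}

```text
clock: 4.28
tcp_pos: [0.6749, -0.0143, 0.2334]
eef_rot: [-2.037, -2.391, 0.001]
contact_force: [-0.7, 0.3, -2.7]
gripper_width: 0.249
```

Run:
```python
from h import *
f=grab_frame("top");crop(f,220,70,160,150,5,"b2.png")
f=grab_frame("wrist");cv2.imwrite("pics/w3.png",f["color"])
st();print(to([*b2w(75,-38),.153],9.1))
```

```text
t 4.38 tcp [ 0.6738 -0.0162  0.2334] rot [-2.040e+00 -2.388e+00  2.000e-03] F [-0.8 -1.5 -1.3] w 0.249
[np.float64(1.8), np.float64(1.8), np.float64(80.4), np.float64(-0.08), np.float64(0.01), np.float64(-0.1)]
```

View pics/w3.png

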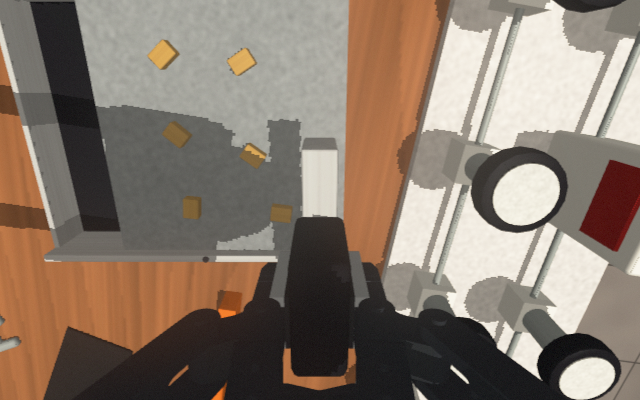

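Run:
```python
from h import *
f=grab_frame("wrist")
for u,v,z in((75,3,.04),(119,231,.04),(349,5,.04),(345,130,.04),(220,252,.05),(120,255,.05),(320,140,.072)): print(u,v,w2b(px2w(f,u,v,z)))
crop(f,40,170,260,110,3,"w3c.png")
```

```text
75 3 [-87.3  87.8]
119 231 [-88.7 -76.5]
349 5 [92.9 86.3]
345 130 [92.   4.5]
220 252 [ -5.7 -90.2]
120 255 [-85.7 -92.8]
320 140 [73.7  2.9]
```

View pics/w3c.png

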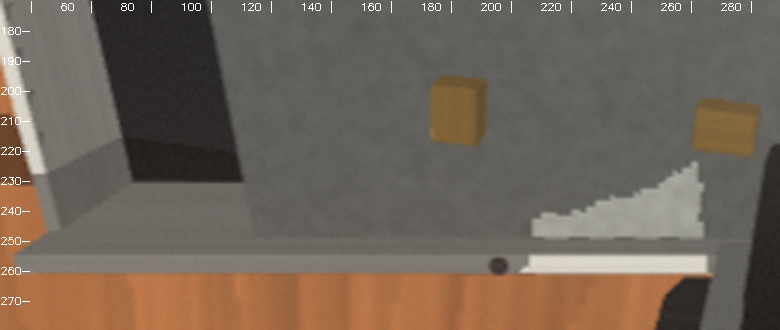

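Run:
```python
from h import *
f=grab_frame("wrist")
print(w2b(r.state()["tcp_pos"]))
for u,v,z in((320,150,.1526),(320,138.5,.1226),(303,200,.1526),(337,200,.1526),(220,255,.05),(220,261,.05),(120,261,.05),(100,254,.05),(75,252,.05)): print(u,v,w2b(px2w(f,u,v,z)))
crop(f,250,100,130,150,5,"w3d.png")
```

```text
[ 73.2 -40.5]
320 150 [73.5 12.8]
320 138.5 [73.5 12.4]
303 200 [65.8 -9.9]
337 200 [81.1 -9.9]
220 255 [ -6.2 -93.3]
220 261 [ -6.7 -98.7]
120 261 [-86.9 -98.6]
100 254 [-101.6  -92.3]
75 252 [-121.2  -90.4]
```

View pics/w3d.png

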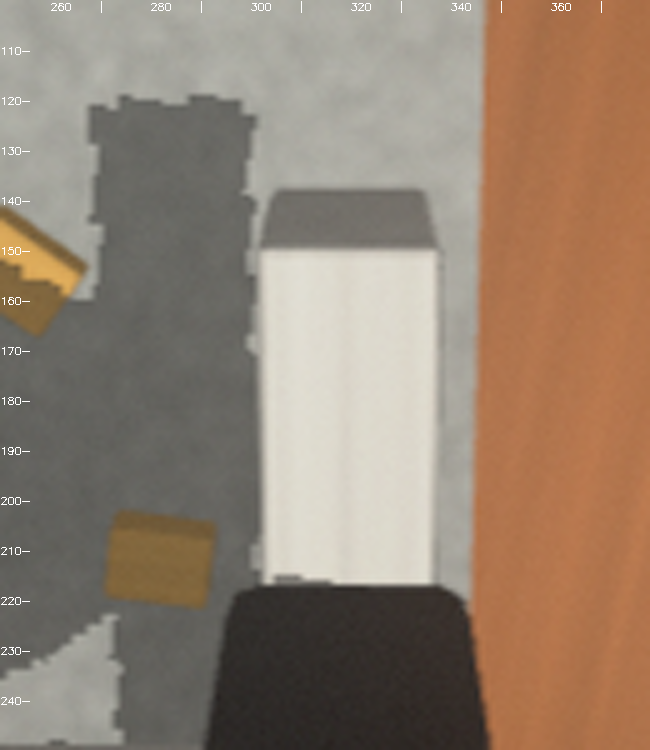

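Emit:
{"name": "arm_command", "arguments": {"plan": [[0.0075, 0.001, 0.025, 0, 0, 0, 0], [0.0075, 0.001, 0.045, 0, 0, 0, 0], [0.0075, 0.001, 0.06, 0, 0, 0, 0], [0.0075, 0.001, 0.072, 0, 0, 0, 0], [0.0075, 0.001, 0.079, 0, 0, 0, 0], [0.0075, 0.001, 0.079, 0, 0, 0, 0]]}}

```text
clock: 4.98
tcp_pos: [0.6735, -0.009, 0.1535]
eef_rot: [-2.041, -2.386, 0.002]
contact_force: [-0.7, -0.7, -1.4]
gripper_width: 0.249
```

Run:
```python
from h import *
f=grab_frame("wrist");cv2.imwrite("pics/w4.png",f["color"])
s=st();print(w2b(s["tcp_pos"]),to([*b2w(-100,-33),.153],9.1))
```

```text
t 5.03 tcp [ 0.6742 -0.0089  0.1546] rot [-2.041e+00 -2.387e+00  1.000e-03] F [-0.2 -0.5 -1.6] w 0.248
[ 74.8 -32.6] [np.float64(-0.9), np.float64(-174.8), np.float64(1.8), np.float64(-0.05), np.float64(-0.01), np.float64(-0.16)]
```

View pics/w4.png

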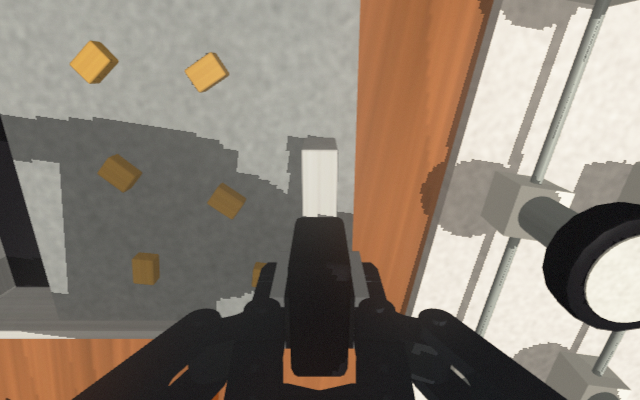

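Emit:
{"name": "arm_command", "arguments": {"plan": [[0, -0.012, 0.001, 0, 0, 0, 0], [0, -0.025, 0.001, 0, 0, 0, 0], [0, -0.038, 0.001, 0, 0, 0, 0], [0, -0.051, 0.001, 0, 0, 0, 0], [0, -0.064, 0.001, 0, 0, 0, 0], [0, -0.077, 0.001, 0, 0, 0, 0], [0, -0.09, 0.001, 0, 0, 0, 0], [0, -0.1, 0.001, 0, 0, 0, 0]]}}

```text
clock: 5.7
tcp_pos: [0.5754, -0.0242, 0.1552]
eef_rot: [2.04, 2.387, 0.002]
contact_force: [-0.1, -0.3, -1.3]
gripper_width: 0.251
```

Run:
```python
from h import *
f=grab_frame("wrist");cv2.imwrite("pics/w5.png",f["color"])
s=st();print(w2b(s["tcp_pos"]),to([*b2w(-103,-33),.1525],9.1))
```

```text
t 5.75 tcp [ 0.5736 -0.0244  0.1548] rot [-2.041e+00 -2.388e+00  1.000e-03] F [-1.7  0.2 -3.1] w 0.249
[-27. -32.] [np.float64(-1.2), np.float64(-76.0), np.float64(2.3), np.float64(-0.03), np.float64(0.0), np.float64(-0.13)]
```

View pics/w5.png

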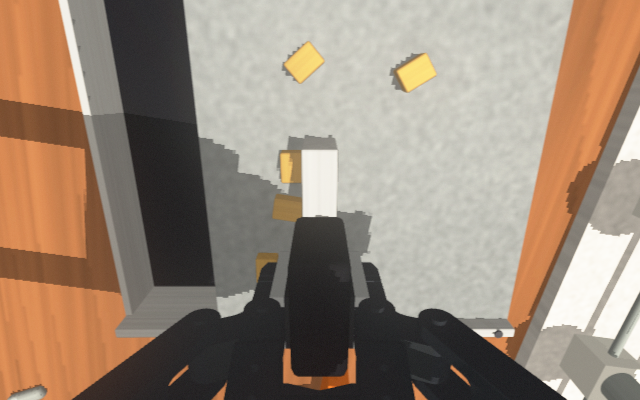

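Emit:
{"name": "arm_command", "arguments": {"plan": [[-0.001, -0.012, 0.0015, 0, 0, 0, 0], [-0.001, -0.024, 0.0015, 0, 0, 0, 0], [-0.001, -0.036, 0.0015, 0, 0, 0, 0], [-0.001, -0.048, 0.0015, 0, 0, 0, 0], [-0.001, -0.06, 0.0015, 0, 0, 0, 0], [-0.001, -0.07, 0.0015, 0, 0, 0, 0], [-0.001, -0.08, 0.0015, 0, 0, 0, 0], [-0.001, -0.08, 0.0015, 0, 0, 0, 0]]}}

```text
clock: 6.42
tcp_pos: [0.4949, -0.0376, 0.1523]
eef_rot: [-2.04, -2.387, 0.002]
contact_force: [0.1, 0.3, -2.1]
gripper_width: 0.257
```

Run:
```python
from h import *
f=grab_frame("wrist");cv2.imwrite("pics/w6.png",f["color"])
s=st();print(w2b(s["tcp_pos"]))
```

```text
t 6.47 tcp [ 0.4962 -0.0375  0.1526] rot [-2.041 -2.388  0.   ] F [-0.5  0.  -1.4] w 0.251
[-105.6  -32.7]
```

View pics/w6.png

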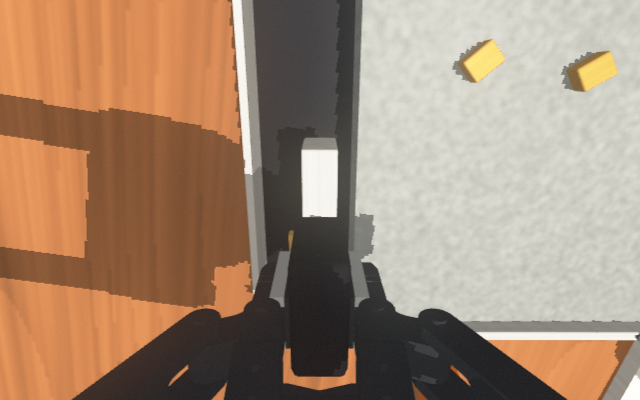

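Emit:
{"name": "arm_command", "arguments": {"plan": [[0, 0, -0.03, 0, 0, 0, 0], [0, 0.01, -0.05, 0, 0, 0, 0], [0.012, 0.04, -0.05, 0, 0, 0, 0], [0.026, 0.075, -0.05, 0, 0, 0, 0], [0.04, 0.11, -0.05, 0, 0, 0, 0], [0.055, 0.145, -0.05, 0, 0, 0, 0], [0.069, 0.18, -0.05, 0, 0, 0, 0], [0.069, 0.18, -0.05, 0, 0, 0, 0]]}}

```text
clock: 7.13
tcp_pos: [0.67, 0.0625, 0.2029]
eef_rot: [2.036, 2.387, 0.009]
contact_force: [-0.9, -0.4, -1.0]
gripper_width: 0.25
```

Run:
```python
from h import *
f=grab_frame("wrist");cv2.imwrite("pics/w7.png",f["color"])
s=st();print(w2b(s["tcp_pos"]),to([*b2w(75,36),.1525],9.1))
```

```text
t 7.18 tcp [0.6672 0.061  0.2023] rot [2.037 2.389 0.004] F [-1.1 -0.3 -1.8] w 0.253
[78.9 37.5] [np.float64(-1.5), np.float64(-4.1), np.float64(49.8), np.float64(0.17), np.float64(-0.01), np.float64(-0.01)]
```

View pics/w7.png

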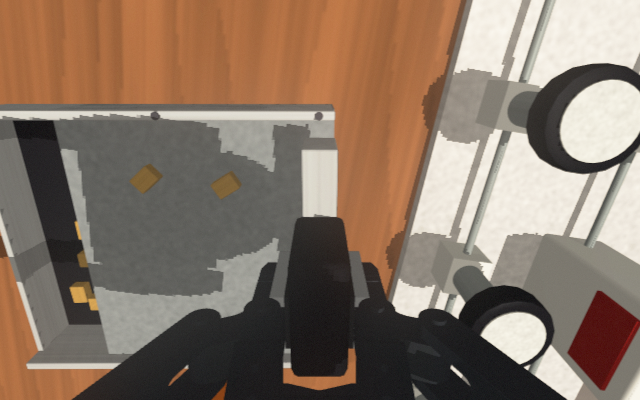

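Run:
```python
from h import *
f=grab_frame("wrist")
crop(f,200,90,160,90,5,"w7c.png")
for u,v,z in((320,150,.1215),(320,138,.0915),(250,119,.05),(250,106,.05)): print(u,v,w2b(px2w(f,u,v,z)))
```

```text
320 150 [79.4 90.6]
320 138 [79.6 90.5]
250 119 [37.  94.9]
250 106 [ 37.5 102.6]
```

View pics/w7c.png

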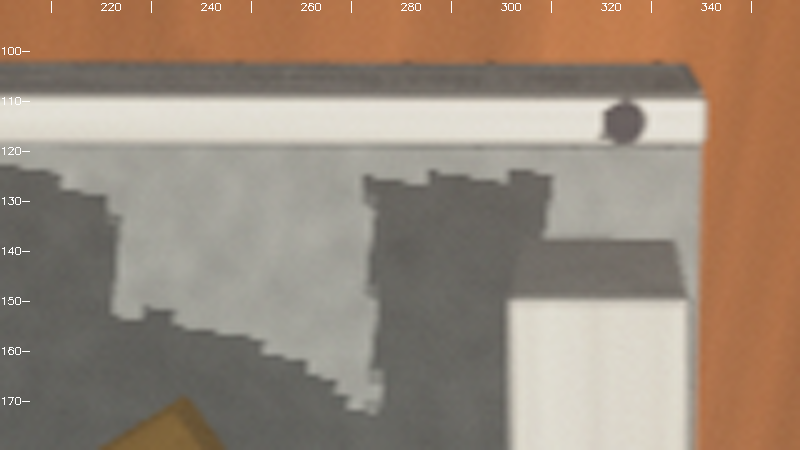

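Emit:
{"name": "arm_command", "arguments": {"plan": [[0, -0.003, 0.02, 0, 0, 0, 0], [0, -0.004, 0.035, 0, 0, 0, 0], [0, -0.004, 0.045, 0, 0, 0, 0], [0, -0.004, 0.05, 0, 0, 0, 0], [0, -0.006, 0.05, 0, 0, 0, 0], [0, -0.018, 0.05, 0, 0, 0, 0], [0, -0.03, 0.05, 0, 0, 0, 0], [0, -0.042, 0.05, 0, 0, 0, 0]]}}

```text
clock: 7.9
tcp_pos: [0.6221, 0.052, 0.1531]
eef_rot: [2.041, 2.388, 0.001]
contact_force: [-0.0, -0.6, -1.1]
gripper_width: 0.256
```

Emit:
{"name": "arm_command", "arguments": {"plan": [[0, -0.012, 0, 0, 0, 0, 0], [0, -0.025, 0, 0, 0, 0, 0], [0, -0.038, 0, 0, 0, 0, 0], [0, -0.051, 0, 0, 0, 0, 0], [0, -0.064, 0, 0, 0, 0, 0], [0, -0.077, 0, 0, 0, 0, 0], [0, -0.09, 0, 0, 0, 0, 0], [0, -0.1, 0, 0, 0, 0, 0]]}}

```text
clock: 8.57
tcp_pos: [0.5228, 0.0364, 0.1532]
eef_rot: [2.041, 2.388, 0.001]
contact_force: [-0.4, 0.8, -1.8]
gripper_width: 0.251
```

Run:
```python
from h import *
f=grab_frame("wrist");cv2.imwrite("pics/w8.png",f["color"])
s=st();print(w2b(s["tcp_pos"]),to([*b2w(-105,36),.152],9.1))
```

```text
t 8.62 tcp [0.5209 0.0362 0.1527] rot [-2.040e+00 -2.387e+00  2.000e-03] F [-1.7  0.5 -1.8] w 0.25
[-69.4  36.1] [np.float64(-0.2), np.float64(-35.6), np.float64(0.8), np.float64(-0.09), np.float64(-0.0), np.float64(-0.14)]
```

View pics/w8.png

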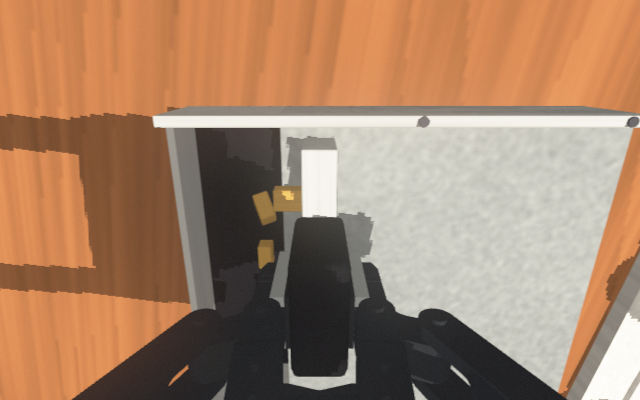

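Emit:
{"name": "arm_command", "arguments": {"plan": [[0, -0.01, 0, 0, 0, 0, 0], [0, -0.02, 0, 0, 0, 0, 0], [0, -0.03, 0, 0, 0, 0, 0], [0, -0.037, 0, 0, 0, 0, 0], [0, -0.037, 0, 0, 0, 0, 0], [0, -0.03, -0.03, 0, 0, 0, 0], [0, 0, -0.07, 0, 0, 0, 0], [-0.03, 0, -0.1, 0, 0, 0, 0]]}}

```text
clock: 9.28
tcp_pos: [0.5294, 0.0132, 0.2495]
eef_rot: [2.038, 2.39, 0.004]
contact_force: [2.9, -0.9, -1.4]
gripper_width: 0.254
```

Run:
```python
from h import *
f=grab_frame("wrist");cv2.imwrite("pics/w9.png",f["color"])
f=grab_frame("side");crop(f,190,160,160,110,5,"s9.png")
s=st();print(w2b(s["tcp_pos"]))
```

```text
t 9.38 tcp [0.5317 0.0092 0.2531] rot [2.035 2.382 0.01 ] F [ 1.1 -0.6 -2.8] w 0.254
[-63.    7.7]
```

View pics/w9.png

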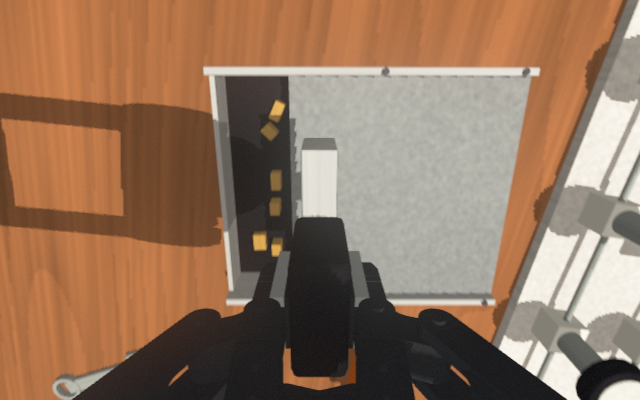

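View pics/s9.png

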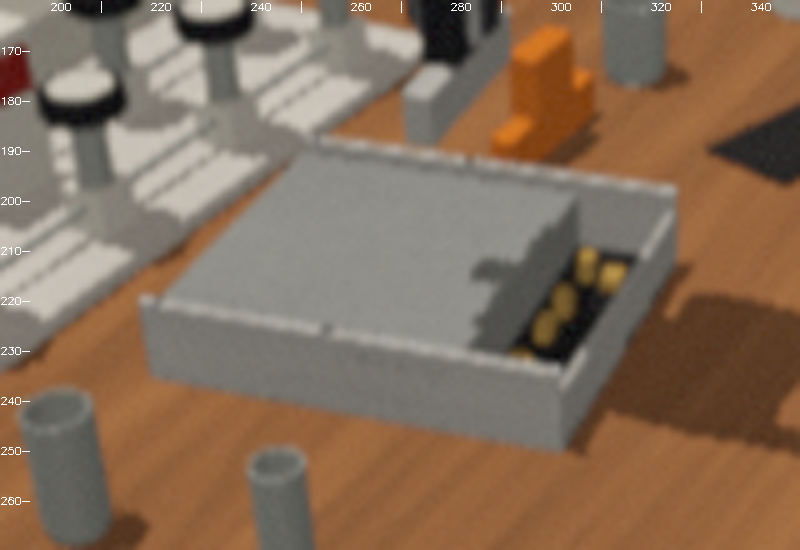

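Run:
```python
from h import *
print(to([.455,-.298,.22],-17))
```

```text
[np.float64(-291.4), np.float64(-124.0), np.float64(32.6), np.float64(0.62), np.float64(0.0), np.float64(25.97)]
```

Emit:
{"name": "arm_command", "arguments": {"plan": [[-0.03, -0.012, 0, 0, 0, 3, 0], [-0.065, -0.027, 0, 0, 0, 7, 0], [-0.1, -0.042, 0, 0, 0, 11, 0], [-0.135, -0.057, 0, 0, 0, 15, 0], [-0.17, -0.072, 0, 0, 0, 19, 0], [-0.205, -0.087, 0.01, 0, 0, 23, 0], [-0.24, -0.102, 0.02, 0.3, 0, 26, 0], [-0.275, -0.117, 0.03, 0.6, 0, 26, 0]]}}

```text
clock: 10.05
tcp_pos: [0.4534, -0.2807, 0.217]
eef_rot: [-2.523, -1.86, 0.012]
contact_force: [0.5, -0.5, -1.7]
gripper_width: 0.251
```

Run:
```python
from h import *
grab_frame("top");grab_frame("top")
st();print(to([.455,-.298,.18],-17))
```

```text
t 10.15 tcp [ 0.4525 -0.283   0.2158] rot [-2.523 -1.858  0.015] F [-0.5  0.7 -1.8] w 0.251
[np.float64(-13.5), np.float64(7.3), np.float64(35.7), np.float64(-0.7), np.float64(0.18), np.float64(-0.26)]
```

Emit:
{"name": "arm_command", "arguments": {"plan": [[-0.008, 0.004, 0.015, -0.7, 0.2, 0, 0], [-0.0135, 0.0073, 0.03, -0.7, 0.2, 0, 0], [-0.0135, 0.0073, 0.036, -0.7, 0.2, 0, 0], [-0.0135, 0.0073, 0.036, -0.7, 0.2, 0, 0], [-0.0135, 0.0073, 0.036, -0.7, 0.2, 0, 0]]}}

```text
clock: 10.57
tcp_pos: [0.4569, -0.2934, 0.1814]
eef_rot: [-2.525, -1.868, -0.003]
contact_force: [-0.1, 0.1, -0.4]
gripper_width: 0.254
```

Run:
```python
from h import *
f=grab_frame("wrist");cv2.imwrite("pics/w10.png",f["color"])
st();print(to([.455,-.298,.1155],-17))
q=[px2w(f,u,v,.07+.03) for u,v in((320,150),)]; print(q)
```

```text
t 10.62 tcp [ 0.4572 -0.2936  0.182 ] rot [2.525 1.869 0.003] F [-0.1 -0.  -1.3] w 0.254
[np.float64(-5.0), np.float64(-1.0), np.float64(66.5), np.float64(0.1), np.float64(-0.08), np.float64(0.01)]
[array([ 0.47270489, -0.24277732,  0.1       ])]
```

View pics/w10.png

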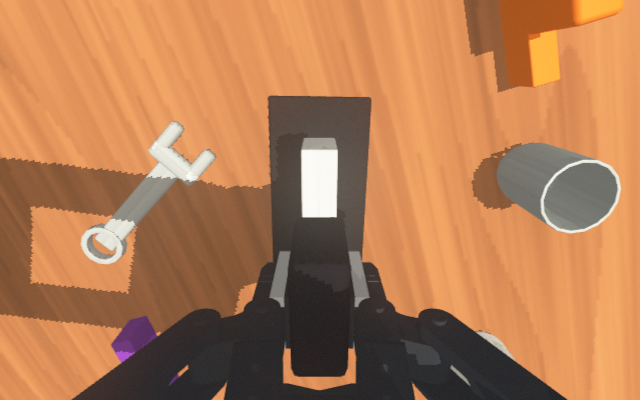

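Emit:
{"name": "arm_command", "arguments": {"plan": [[-0.002, -0.001, 0.025, 0, 0, 0, 0], [-0.0035, -0.001, 0.045, 0, 0, 0, 0], [-0.0035, -0.001, 0.057, 0, 0, 0, 0], [-0.0035, -0.001, 0.063, 0, 0, 0, 0], [-0.0035, -0.001, 0.0665, 0, 0, 0, 0], [-0.0035, -0.001, 0.0668, 0, 0, 0, 0], [-0.0035, -0.001, 0.0668, 0, 0, 0, 0]]}}

```text
clock: 11.2
tcp_pos: [0.4557, -0.2974, 0.1156]
eef_rot: [2.524, 1.867, 0.004]
contact_force: [-0.9, 0.3, -2.3]
gripper_width: 0.253
```

Run:
```python
from h import *
grab_frame("top")
st()
```

```text
t 11.25 tcp [ 0.4558 -0.2975  0.1158] rot [2.524 1.867 0.004] F [-0.5  0.3 -2.3] w 0.251
```

Emit:
{"name": "arm_command", "arguments": {"plan": [[0, 0, 0.0007, 0, 0, 0, 0], [0, 0, 0.0013, 0, 0, 0, 0], [0, 0, 0.0013, 0, 0, 0, 0.3], [0, 0, 0.0013, 0, 0, 0, 0.5], [0, 0, 0.0013, 0, 0, 0, 0.6], [0, 0, 0.0013, 0, 0, 0, 0.6], [0, 0, 0.0013, 0, 0, 0, 0.6], [0, 0, -0.01, 0, 0, 0, 0.6]]}}

```text
clock: 11.92
tcp_pos: [0.4542, -0.2966, 0.1237]
eef_rot: [-2.524, -1.867, -0.002]
contact_force: [-0.7, 0.1, 0.3]
gripper_width: 0.6
```

Emit:
{"name": "arm_command", "arguments": {"plan": [[0, 0, -0.02, 0, 0, 0, 0.6], [0, 0, -0.05, 0, 0, 0, 0.6], [0, 0, -0.085, 0, 0, 0, 0.8], [0, 0, -0.12, 0, 0, 0, 1], [0, 0, -0.15, 0, 0, 0, 1], [0, 0, -0.16, 0, 0, 0, 1], [0, 0, -0.16, 0, 0, 0, 1]]}}

```text
clock: 12.5
tcp_pos: [0.456, -0.2981, 0.2887]
eef_rot: [2.52, 1.864, 0.007]
contact_force: [0.1, 0.2, -0.2]
gripper_width: 0.997
```

Run:
```python
from h import *
f=grab_frame("wrist");cv2.imwrite("pics/w11.png",f["color"])
f=grab_frame("top");cv2.imwrite("pics/t11.png",f["color"])
st()
```

```text
t 12.6 tcp [ 0.4545 -0.2971  0.2847] rot [2.525 1.868 0.003] F [-0.2 -0.4  0.2] w 1.001
```

View pics/w11.png

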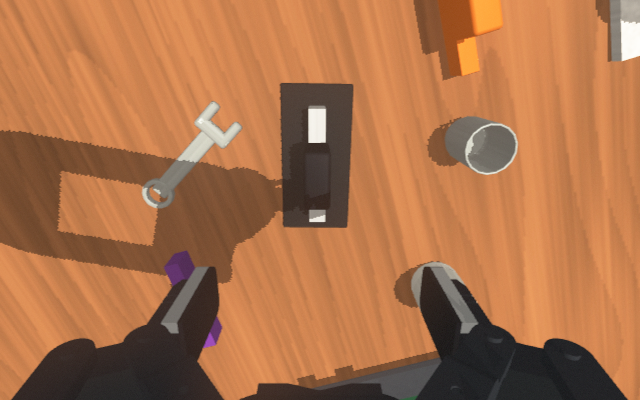

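View pics/t11.png

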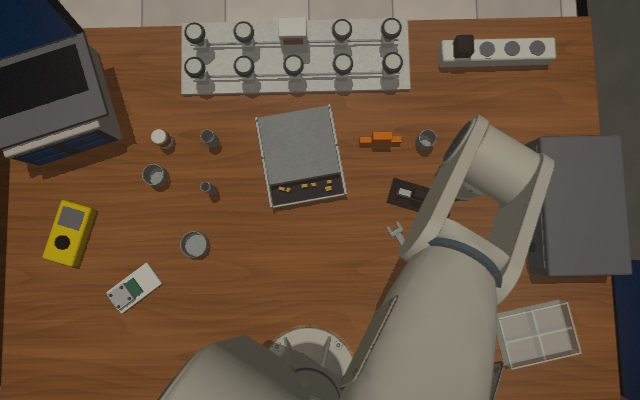

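Run:
```python
from h import *
s=st(); print(np.degrees(s["joint_positions"]).round(1))
f=grab_frame("top"); crop(f,130,115,110,150,5,"c11.png")
for y in (-17,20,40,60): print(y,to([.34,.291,.25],y))
```

```text
t 12.6 tcp [ 0.4545 -0.2971  0.2847] rot [2.525 1.868 0.003] F [-0.2 -0.4  0.2] w 1.001
[-3.340e+01  1.410e+01  1.048e+02  1.000e-01  6.100e+01 -1.640e+01]
-17 [np.float64(528.7), np.float64(-281.2), np.float64(34.6), np.float64(0.02), np.float64(-0.1), np.float64(-0.02)]
20 [np.float64(528.7), np.float64(-281.2), np.float64(34.6), np.float64(0.05), np.float64(-0.09), np.float64(-37.02)]
40 [np.float64(528.7), np.float64(-281.2), np.float64(34.6), np.float64(0.06), np.float64(-0.08), np.float64(-57.02)]
60 [np.float64(528.7), np.float64(-281.2), np.float64(34.6), np.float64(0.08), np.float64(-0.07), np.float64(-77.02)]
```

View pics/c11.png

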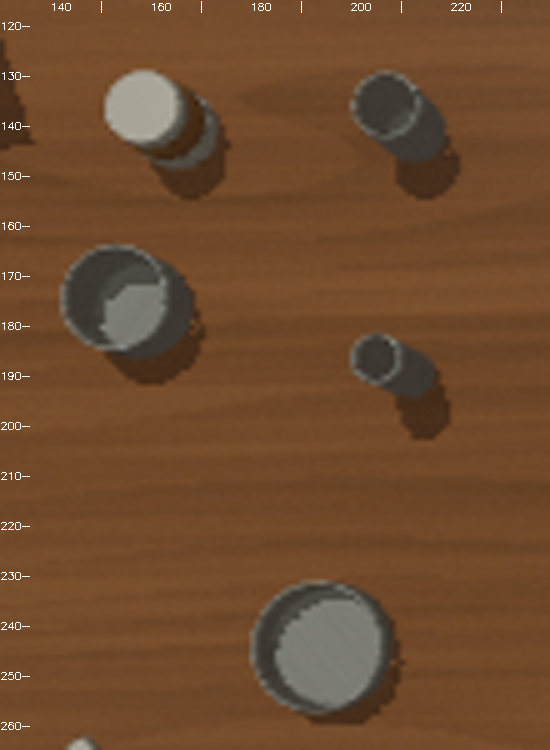

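Emit:
{"name": "arm_command", "arguments": {"plan": [[0.03, -0.015, 0, 0, 0, -3, 1], [0.065, -0.034, 0, 0, 0, -6, 1], [0.1, -0.053, 0, 0, 0, -9, 1], [0.135, -0.072, 0, 0, 0, -12, 1], [0.17, -0.09, 0, 0, 0, -15, 1], [0.205, -0.109, 0, 0, 0, -18, 1], [0.24, -0.128, 0, 0, 0, -21, 1], [0.275, -0.146, 0, 0, 0, -26, 1]]}}

```text
clock: 13.32
tcp_pos: [0.3938, 0.0099, 0.2833]
eef_rot: [-2.038, -2.389, 0.0]
contact_force: [0.5, 0.8, -0.4]
gripper_width: 0.998
```

Run:
```python
from h import *
grab_frame("top");st(); print(to([.3406,.2911,.22],9.1))
```

```text
t 13.37 tcp [0.3925 0.0152 0.2831] rot [-2.024e+00 -2.397e+00 -2.000e-03] F [-1.6  1.3 -0.6] w 1.003
[np.float64(280.5), np.float64(-4.8), np.float64(64.2), np.float64(-0.1), np.float64(-0.22), np.float64(0.55)]
```

Emit:
{"name": "arm_command", "arguments": {"plan": [[0.04, 0, 0.01, 0, 0, 0, 1], [0.08, -0.001, 0.02, 0, 0, 0, 1], [0.12, -0.002, 0.03, 0, 0, 0, 1], [0.16, -0.003, 0.04, 0, 0, 0.5, 1], [0.2, -0.004, 0.05, 0, 0, 0.5, 1], [0.24, -0.005, 0.06, 0, 0, 0.5, 1], [0.28, -0.005, 0.064, 0, 0, 0.5, 1], [0.28, -0.005, 0.064, 0, 0, 0.5, 1]]}}

```text
clock: 14.03
tcp_pos: [0.3456, 0.289, 0.2187]
eef_rot: [-2.047, -2.383, -0.001]
contact_force: [0.0, -0.6, 0.2]
gripper_width: 1.006
```

Run:
```python
from h import *
grab_frame("top");grab_frame("top")
f=grab_frame("wrist");cv2.imwrite("pics/w12.png",f["color"])
s=st(); print(to([.3406,.2911,.078],9.1),np.degrees(s["joint_positions"]).round(1))
crop(f,220,80,200,150,4,"w12c.png")
```

```text
t 14.18 tcp [0.3462 0.2836 0.2195] rot [ 2.048  2.381 -0.003] F [-0.2  0.1  0.1] w 0.999
[np.float64(8.5), np.float64(-4.3), np.float64(141.4), np.float64(-0.04), np.float64(0.11), np.float64(-0.52)] [ 3.920e+01  1.080e+01  1.191e+02 -1.000e-01  5.010e+01  3.070e+01]
```

View pics/w12.png

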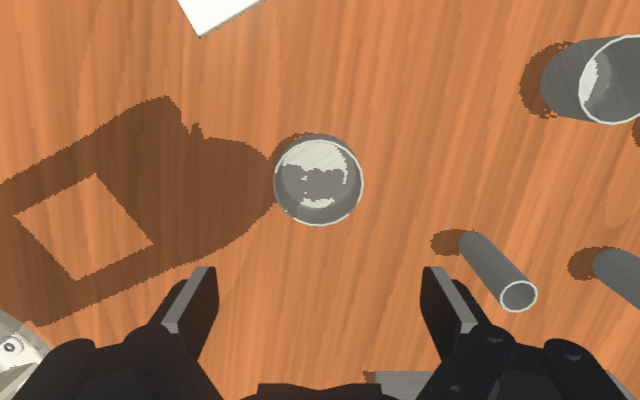

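View pics/w12c.png

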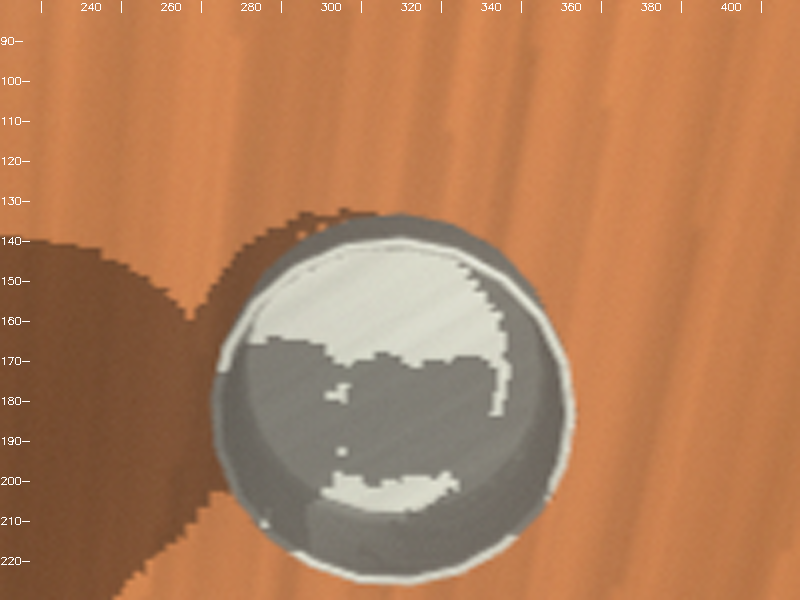

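Run:
```python
from h import *
f=grab_frame("wrist")
c=px2w(f,318,182.5,.036); print(c, np.linalg.norm(px2w(f,273.5,182.5,.036)-px2w(f,362.5,182.5,.036)))
st(); print(to([*c[:2],.080],9.1))
```

```text
[0.34423705 0.29020831 0.036     ] 0.06591448445529653
t 14.23 tcp [0.3466 0.2831 0.2198] rot [ 2.050e+00  2.379e+00 -2.000e-03] F [-0.4 -0.1  0.4] w 1.001
[np.float64(7.6), np.float64(-1.3), np.float64(139.8), np.float64(-0.0), np.float64(0.09), np.float64(-0.61)]
```

Emit:
{"name": "arm_command", "arguments": {"plan": [[0.005, -0.002, 0.03, 0, 0, -0.6, 1], [0.0078, -0.003, 0.06, 0, 0, -0.6, 1], [0.0078, -0.003, 0.085, 0, 0, -0.6, 1], [0.0078, -0.003, 0.105, 0, 0, -0.6, 1], [0.0078, -0.003, 0.12, 0, 0, -0.6, 1], [0.0078, -0.003, 0.12, 0, 0, -0.6, 1]]}}

```text
clock: 14.73
tcp_pos: [0.3425, 0.2888, 0.0986]
eef_rot: [2.041, 2.387, -0.005]
contact_force: [-0.8, 0.0, 0.0]
gripper_width: 1.002
```

Run:
```python
from h import *
f=grab_frame("wrist");cv2.imwrite("pics/w13.png",f["color"])
f=grab_frame("side");crop(f,250,250,90,90,6,"s13.png")
st();print(to([.3425,.2905,.080],9.1))
```

```text
t 14.83 tcp [0.3435 0.2902 0.1009] rot [2.04  2.387 0.   ] F [-0.3  0.   0.8] w 0.999
[np.float64(0.5), np.float64(-1.0), np.float64(20.9), np.float64(0.06), np.float64(0.04), np.float64(-0.14)]
```

View pics/w13.png

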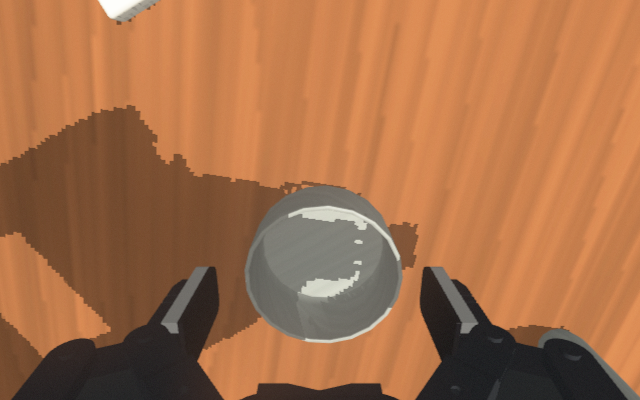

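View pics/s13.png

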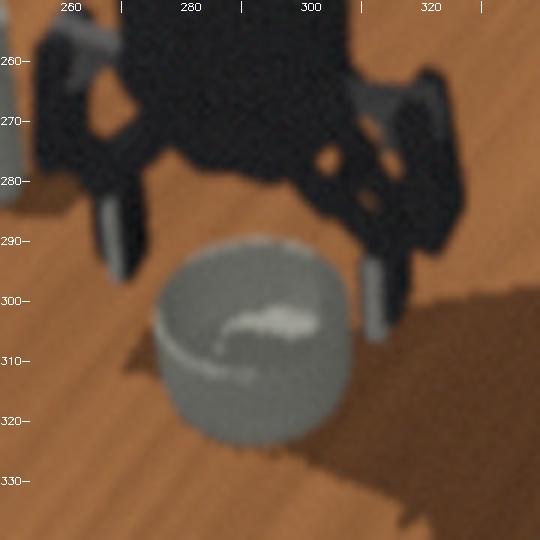

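Run:
```python
from h import *
f=grab_frame("wrist"); s=r.state(); M=R.from_rotvec(s["eef_rot"]); t=s["tcp_pos"]
print("axis pt",w2px(f,t+M.apply([0,0,t[2]-.036])), "rim c",px2w(f,324,274,.036), t)
for y in(-.0425,.0425):
  for x in(-.011,.011): print(w2px(f,t+M.apply([x,y,.060])),w2px(f,t+M.apply([x,y,.045])))
```

```text
axis pt [320.51435405 277.22618692] rim c [0.34527365 0.29258665 0.036     ] [0.34388492 0.29074347 0.10154404]
[221.35902854 306.54087273] [211.35166207 330.52559322]
[216.52136526 261.14494484] [205.44558747 281.55804962]
[419.74639102 306.65147839] [429.98524887 330.66469878]
[424.71800975 261.23000671] [436.05319518 281.66771928]
```

Emit:
{"name": "arm_command", "arguments": {"plan": [[0.001, 0.0005, 0.01, 0, 0, 0, 1], [0.001, 0.0005, 0.018, 0, 0, 0, 1], [0.001, 0.0005, 0.022, 0, 0, 0, 1], [0.001, 0.0005, 0.022, 0, 0, 0, 1], [0.001, 0.0005, 0.022, 0, 0, 0, 0.85], [0.001, 0.0005, 0.022, 0, 0, 0, 0.7], [0.001, 0.0005, 0.022, 0, 0, 0, 0.6], [0.001, 0.0005, 0.022, 0, 0, 0, 0.6]], "grip_force": 40}}

```text
clock: 15.55
tcp_pos: [0.3437, 0.2926, 0.0794]
eef_rot: [2.037, 2.39, 0.003]
contact_force: [-1.2, -0.9, 5.0]
gripper_width: 0.789
```

Run:
```python
from h import *
f=grab_frame("wrist");cv2.imwrite("pics/w14.png",f["color"])
s=r.state(); M=R.from_rotvec(s["eef_rot"]); t=s["tcp_pos"]
print("axis pt",w2px(f,t+M.apply([0,0,t[2]-.036])))
st()
f=grab_frame("side");crop(f,250,250,90,90,6,"s14.png")
```

```text
axis pt [319.29378777 309.61226616]
t 15.6 tcp [0.3437 0.2926 0.0794] rot [2.037 2.389 0.003] F [-0.4 -1.4  6. ] w 0.791
```

View pics/w14.png

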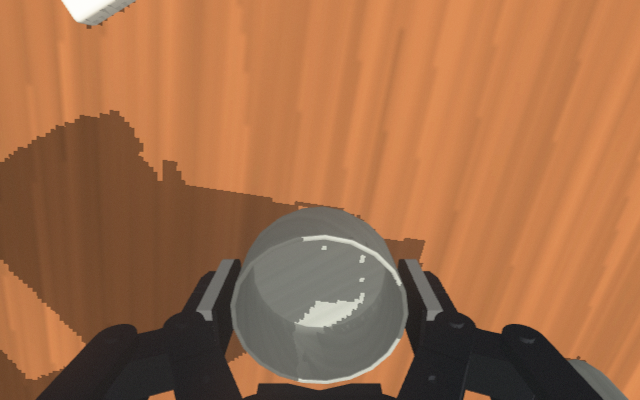

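View pics/s14.png

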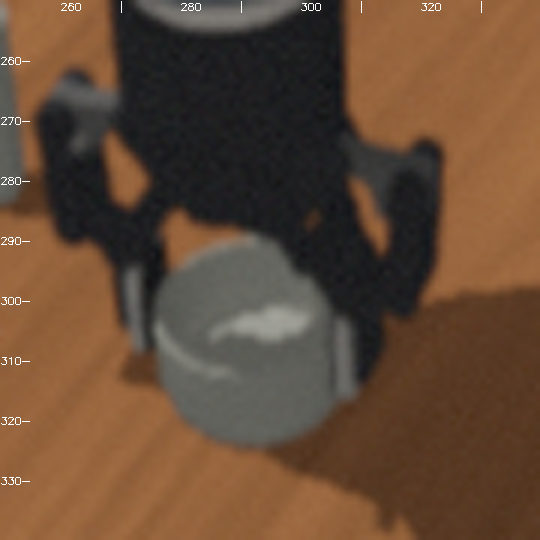

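Run:
```python
from h import *
print(to([*b2w(0,.5),.2],9.1),b2w(0,.5))
```

```text
[np.float64(-316.8), np.float64(204.2), np.float64(-120.2), np.float64(0.13), np.float64(-0.0), np.float64(-0.01)] [0.59512092 0.01199371]
```

Emit:
{"name": "arm_command", "arguments": {"plan": [[0, 0, -0.02, 0, 0, 0, 0.6], [0, 0, -0.055, 0, 0, 0, 0.6], [0, 0, -0.09, 0, 0, 0, 0.6], [-0.02, 0.013, -0.115, 0, 0, 0, 0.6], [-0.048, 0.031, -0.12, 0, 0, 0, 0.6], [-0.078, 0.05, -0.12, 0, 0, 0, 0.6], [-0.108, 0.069, -0.12, 0, 0, 0, 0.6], [-0.138, 0.088, -0.12, 0, 0, 0, 0.6]]}}

```text
clock: 16.32
tcp_pos: [0.453, 0.1689, 0.1998]
eef_rot: [2.036, 2.389, 0.005]
contact_force: [0.8, 0.9, -0.7]
gripper_width: 0.793
```

Run:
```python
from h import *
grab_frame("top")
st();print(to([*b2w(0,.5),.19],9.1))
```

```text
t 16.37 tcp [0.457  0.1657 0.2   ] rot [2.035 2.386 0.006] F [ 4.8 -3.2 -1.3] w 0.789
[np.float64(-173.5), np.float64(112.1), np.float64(11.0), np.float64(0.38), np.float64(0.08), np.float64(-0.01)]
```

Emit:
{"name": "arm_command", "arguments": {"plan": [[-0.03, 0.02, 0, 0, 0, 0, 0.6], [-0.06, 0.039, 0, 0, 0, 0, 0.6], [-0.09, 0.058, 0, 0, 0, 0, 0.6], [-0.12, 0.078, 0.005, 0, 0, 0, 0.6], [-0.15, 0.097, 0.01, 0, 0, 0, 0.6], [-0.168, 0.108, 0.01, 0.3, 0, 0, 0.6], [-0.1735, 0.112, 0.01, 0.3, 0, 0, 0.6], [-0.1735, 0.112, 0.01, 0.3, 0, 0, 0.6]]}}

```text
clock: 17.03
tcp_pos: [0.591, 0.0154, 0.1892]
eef_rot: [-2.04, -2.387, 0.003]
contact_force: [-0.2, -0.3, -1.3]
gripper_width: 0.788
```

Run:
```python
from h import *
grab_frame("top");f=grab_frame("wrist");cv2.imwrite("pics/w15.png",f["color"])
st();print(to([*b2w(0,.5),.1205],9.1))
```

```text
t 17.13 tcp [0.5893 0.017  0.1891] rot [-2.037 -2.388  0.004] F [-1.3  0.7 -1.4] w 0.787
[np.float64(-5.9), np.float64(5.2), np.float64(68.6), np.float64(-0.23), np.float64(-0.03), np.float64(-0.04)]
```

View pics/w15.png

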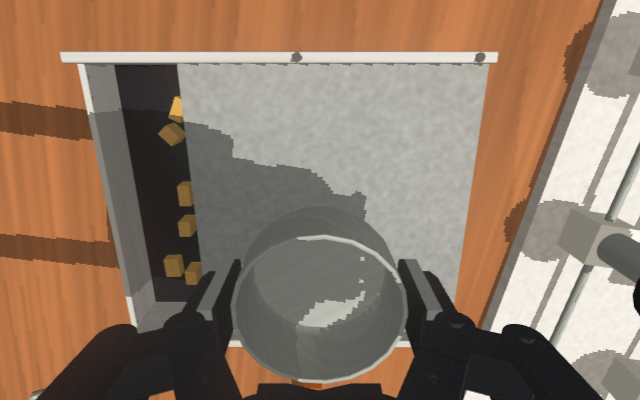

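Emit:
{"name": "arm_command", "arguments": {"plan": [[-0.003, 0.003, 0.02, -0.2, 0, 0, 0.6], [-0.006, 0.005, 0.04, -0.2, 0, 0, 0.6], [-0.006, 0.005, 0.055, -0.2, 0, 0, 0.6], [-0.006, 0.005, 0.063, -0.2, 0, 0, 0.6], [-0.006, 0.005, 0.067, -0.2, 0, 0, 0.6], [-0.006, 0.005, 0.0685, -0.2, 0, 0, 0.6], [-0.006, 0.005, 0.0685, -0.2, 0, 0, 0.6]]}}

```text
clock: 17.72
tcp_pos: [0.5958, 0.0119, 0.1213]
eef_rot: [2.037, 2.391, 0.001]
contact_force: [-1.2, -0.0, -0.7]
gripper_width: 0.787
```

Run:
```python
from h import *
grab_frame("top")
s=st();print(w2b(s["tcp_pos"]))
```

```text
t 17.77 tcp [0.5961 0.0117 0.1216] rot [2.037e+00 2.390e+00 2.000e-03] F [ 0.4 -0.7 -1.9] w 0.791
[0.9 0.1]
```

Emit:
{"name": "arm_command", "arguments": {"plan": [[0, 0, 0.001, 0, 0, 0, 0.6], [0, 0, 0.0022, 0, 0, 0, 0.6], [0, 0, 0.0022, 0, 0, 0, 0.6], [0, 0, 0.0022, 0, 0, 0, 0.9], [0, 0, 0.0022, 0, 0, 0, 1], [0, 0, 0.0022, 0, 0, 0, 1], [0, 0, 0.0022, 0, 0, 0, 1], [0, 0, -0.01, 0, 0, 0, 1]]}}

```text
clock: 18.43
tcp_pos: [0.5945, 0.0113, 0.1294]
eef_rot: [-2.037, -2.388, 0.003]
contact_force: [0.5, 0.6, -0.0]
gripper_width: 0.998
```

Emit:
{"name": "arm_command", "arguments": {"plan": [[0, 0, -0.03, 0, 0, 0, 1], [0, 0, -0.065, 0, 0, 0, 1], [0, 0, -0.1, 0, 0, 0, 1], [0, 0, -0.13, 0, 0, 0, 1], [0, 0, -0.14, 0, 0, 0, 1], [0, 0, -0.14, 0, 0, 0, 1]]}}

```text
clock: 18.93
tcp_pos: [0.5972, 0.0113, 0.275]
eef_rot: [2.035, 2.386, 0.007]
contact_force: [-0.2, 0.1, -0.3]
gripper_width: 0.999
```

Run:
```python
from h import *
grab_frame("top");f=grab_frame("wrist");cv2.imwrite("pics/w16.png",f["color"]);crop(f,230,90,180,140,4,"w16c.png")
s=st()
```

```text
t 19.03 tcp [0.5954 0.0113 0.2708] rot [2.038e+00 2.390e+00 1.000e-03] F [ 0.3  0.8 -1.3] w 1.002
```

View pics/w16.png

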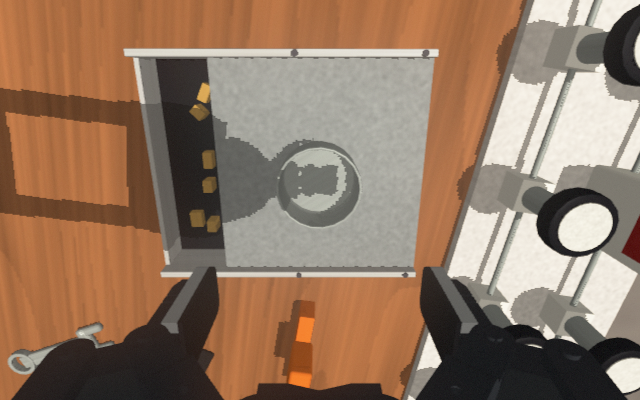

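View pics/w16c.png

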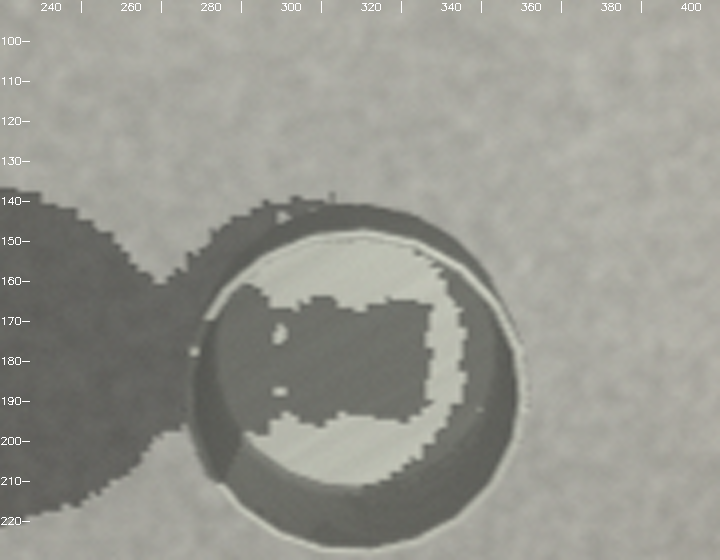

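Run:
```python
from h import *
f=grab_frame("wrist"); c=px2w(f,318,187.5,.076); s=st(); print("cup1 wrist",c,w2b(c))
t=grab_frame("top"); crop(t,130,115,110,150,5,"c16.png"); crop(t,240,90,120,130,5,"b16.png")
for n,u,v,z in(("2",150.8,174.5,.048),): print(n,px2w(t,u,v,z), to([*px2w(t,u,v,z)[:2],.25],9.1))
```

```text
t 19.08 tcp [0.595  0.0113 0.2697] rot [-2.038e+00 -2.389e+00  1.000e-03] F [-0.  -0.3  0.1] w 1.002
cup1 wrist [0.59473443 0.01082979 0.076     ] [-0.6 -0.6]
2 [0.52439892 0.39521349 0.048     ] [np.float64(390.2), np.float64(-8.9), np.float64(19.4), np.float64(-0.12), np.float64(-0.03), np.float64(-0.02)]
```

View pics/c16.png

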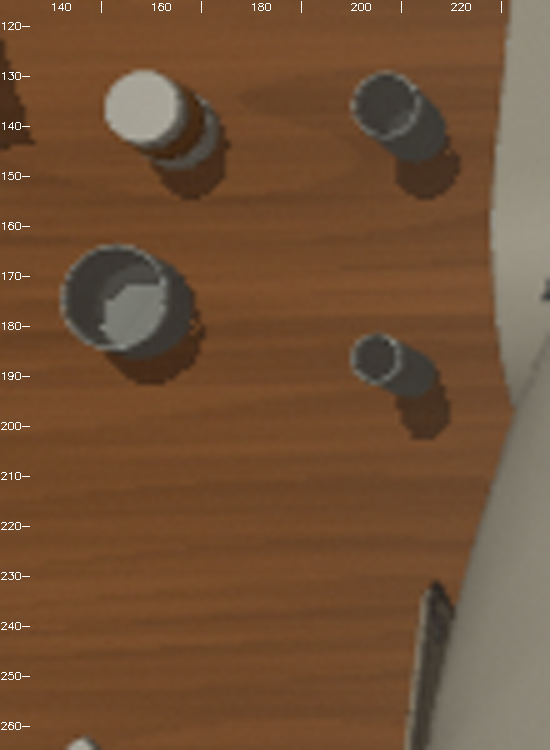

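View pics/b16.png

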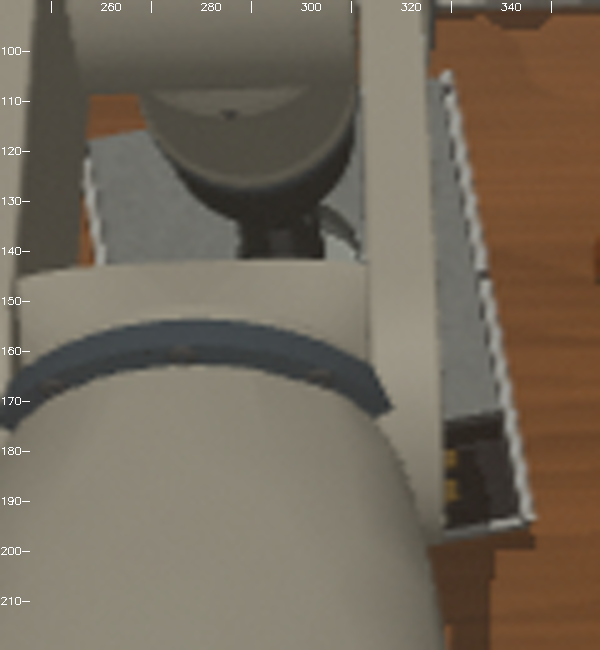

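Run:
```python
from h import *
print(to([.5244,.3952,.23],40))
```

```text
[np.float64(390.2), np.float64(-8.9), np.float64(39.4), np.float64(-0.11), np.float64(-0.06), np.float64(-30.92)]
```

Emit:
{"name": "arm_command", "arguments": {"plan": [[0.03, -0.001, 0, 0, 0, -3, 1], [0.07, -0.002, 0, 0, 0, -6, 1], [0.11, -0.003, 0, 0, 0, -9, 1], [0.15, -0.004, 0, 0, 0, -12, 1], [0.19, -0.004, 0.01, 0, 0, -15, 1], [0.23, -0.005, 0.02, 0, 0, -18, 1], [0.265, -0.006, 0.03, 0, 0, -22, 1], [0.3, -0.007, 0.035, 0, 0, -26, 1]]}}

```text
clock: 19.8
tcp_pos: [0.5396, 0.3077, 0.2327]
eef_rot: [-1.442, -2.789, 0.005]
contact_force: [0.3, -0.1, 1.1]
gripper_width: 1.003
```

Run:
```python
from h import *
grab_frame("top")
st();print(to([.5244,.3952,.23],40))
```

```text
t 19.85 tcp [0.5386 0.3129 0.2322] rot [-1.433e+00 -2.792e+00  2.000e-03] F [-0.6  4.3  0. ] w 1.002
[np.float64(75.2), np.float64(36.5), np.float64(2.4), np.float64(-0.14), np.float64(-0.17), np.float64(-4.33)]
```

Emit:
{"name": "arm_command", "arguments": {"plan": [[0.035, 0.017, 0, 0, 0, -4.3, 1], [0.065, 0.032, 0.002, 0, 0, -4.3, 1], [0.075, 0.0365, 0.002, 0, 0, -4.3, 1], [0.075, 0.0365, 0.002, 0, 0, -4.3, 1], [0.075, 0.0365, 0.002, 0, 0, -4.3, 1]]}}

```text
clock: 20.27
tcp_pos: [0.5277, 0.3884, 0.2324]
eef_rot: [-1.341, -2.84, 0.003]
contact_force: [-0.2, -0.5, 0.4]
gripper_width: 1.001
```

Run:
```python
from h import *
grab_frame("top");f=grab_frame("wrist");cv2.imwrite("pics/w17.png",f["color"]);crop(f,230,90,180,140,4,"w17c.png")
s=st();t=s["tcp_pos"];M=R.from_rotvec(s["eef_rot"]);print("axis",w2px(f,t+M.apply([0,0,t[2]-.048])))
```

```text
t 20.37 tcp [0.5282 0.3874 0.2331] rot [-1.344e+00 -2.839e+00  2.000e-03] F [ 0.4  0.1 -0.2] w 1.001
axis [319.05018197 191.67421458]
```

View pics/w17.png

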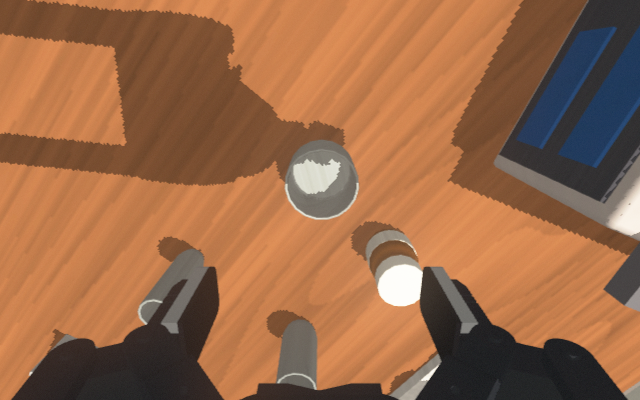

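View pics/w17c.png

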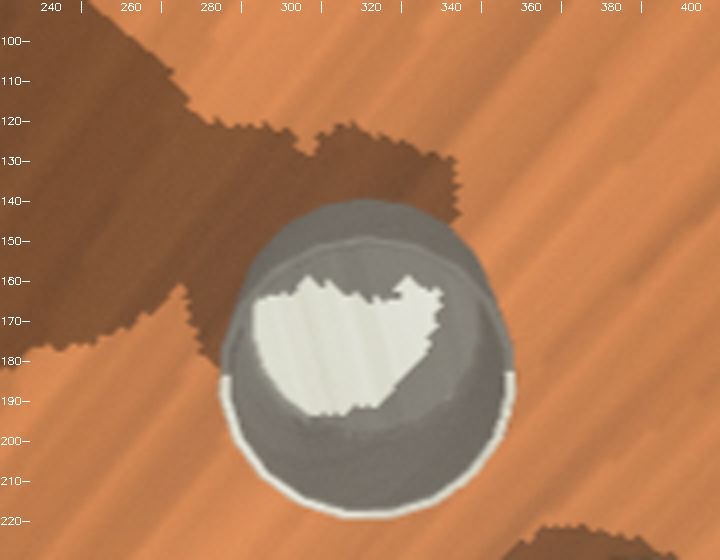

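Run:
```python
from h import *
f=grab_frame("wrist"); c=px2w(f,321.7,184.5,.048); s=st(); print(c, np.linalg.norm(px2w(f,285.3,184.5,.048)-px2w(f,358.2,184.5,.048)))
print(to([*c[:2],.125],40),to([.5244,.3952,.125],40)); print(np.degrees(s["joint_positions"]).round(1))
```

```text
t 20.42 tcp [0.5285 0.3873 0.2334] rot [ 1.345e+00  2.839e+00 -1.000e-03] F [-0.1  0.3  0. ] w 1.001
[0.52649451 0.39239078 0.048     ] 0.054447601365816466
[np.float64(5.3), np.float64(1.8), np.float64(108.4), np.float64(-0.04), np.float64(0.03), np.float64(-0.69)] [np.float64(8.8), np.float64(2.0), np.float64(108.4), np.float64(-0.04), np.float64(0.03), np.float64(-0.69)]
[36.1 26.8 93.1 -0.  60.1 -3.2]
```

Emit:
{"name": "arm_command", "arguments": {"plan": [[0.003, 0.001, 0.03, 0, 0, -0.7, 1], [0.006, 0.002, 0.06, 0, 0, -0.7, 1], [0.006, 0.002, 0.085, 0, 0, -0.7, 1], [0.006, 0.002, 0.1, 0, 0, -0.7, 1], [0.006, 0.002, 0.108, 0, 0, -0.7, 1], [0.006, 0.002, 0.108, 0, 0, -0.7, 1]]}}

```text
clock: 20.92
tcp_pos: [0.5257, 0.3931, 0.1242]
eef_rot: [-1.327, -2.846, 0.004]
contact_force: [0.7, -0.7, 0.5]
gripper_width: 1.002
```

Run:
```python
from h import *
grab_frame("top");f=grab_frame("wrist");cv2.imwrite("pics/w18.png",f["color"])
s=st();t=s["tcp_pos"];M=R.from_rotvec(s["eef_rot"]);print("axis",w2px(f,t+M.apply([0,0,t[2]-.048])))
f=grab_frame("side");crop(f,150,240,110,110,6,"s18.png")
```

```text
t 21.02 tcp [0.5268 0.3943 0.1267] rot [1.327e+00 2.847e+00 2.000e-03] F [ 0.8 -0.7 -0. ] w 0.998
axis [320.89858881 263.30696696]
```

View pics/w18.png

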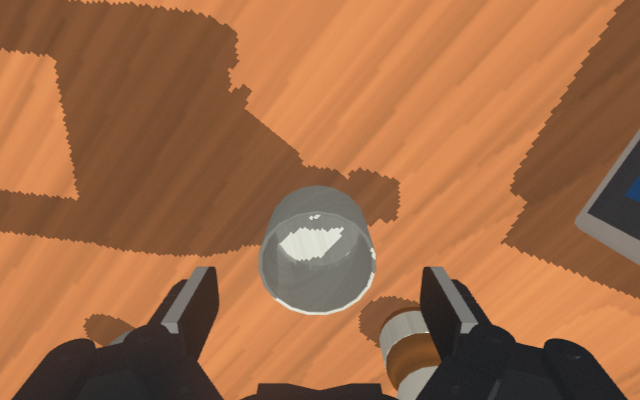

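View pics/s18.png

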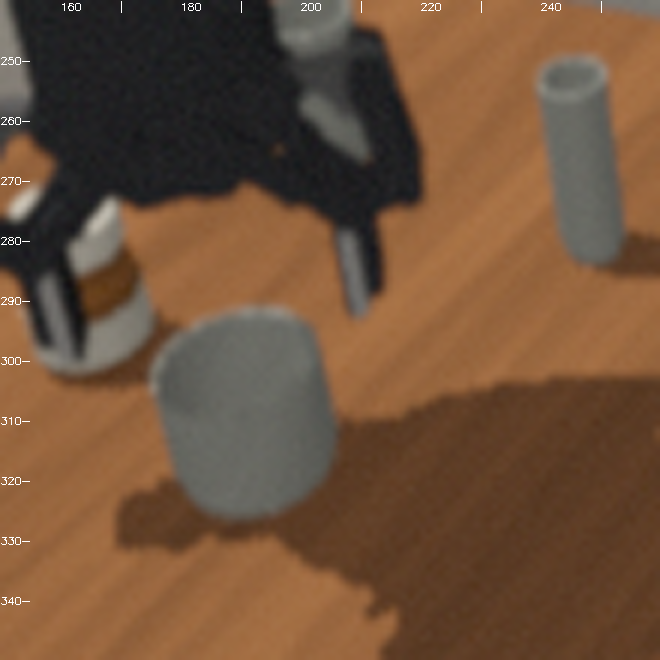

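Emit:
{"name": "arm_command", "arguments": {"plan": [[0, -0.001, 0.01, 0, 0, 0, 1], [0, -0.001, 0.02, 0, 0, 0, 1], [0, -0.001, 0.0257, 0, 0, 0, 1], [0, -0.001, 0.0257, 0, 0, 0, 0.85], [0, -0.001, 0.0257, 0, 0, 0, 0.7], [0, -0.001, 0.0257, 0, 0, 0, 0.5], [0, -0.001, 0.0257, 0, 0, 0, 0.5], [0, -0.001, 0.0257, 0, 0, 0, 0.5]]}}

```text
clock: 21.73
tcp_pos: [0.5255, 0.3943, 0.1006]
eef_rot: [1.325, 2.848, 0.002]
contact_force: [-0.4, 0.4, -0.3]
gripper_width: 0.642
```

Run:
```python
from h import *
f=grab_frame("wrist");cv2.imwrite("pics/w19.png",f["color"])
s=st();t=s["tcp_pos"];M=R.from_rotvec(s["eef_rot"]);print("axis",w2px(f,t+M.apply([0,0,t[2]-.048])))
for d in(.06,.064,.068,.072): print(d,w2px(f,t+M.apply([.011,-.028,d])))
f=grab_frame("side");crop(f,150,240,110,110,6,"s19.png")
```

```text
t 21.78 tcp [0.5255 0.3943 0.1006] rot [1.325e+00 2.848e+00 2.000e-03] F [ 0.4 -0.1  0.7] w 0.643
axis [319.13297895 295.29271955]
0.06 [250.91149289 261.72393211]
0.064 [252.61467552 256.94738935]
0.068 [254.23435278 252.4050358 ]
0.072 [255.77651899 248.08006046]
```

View pics/w19.png

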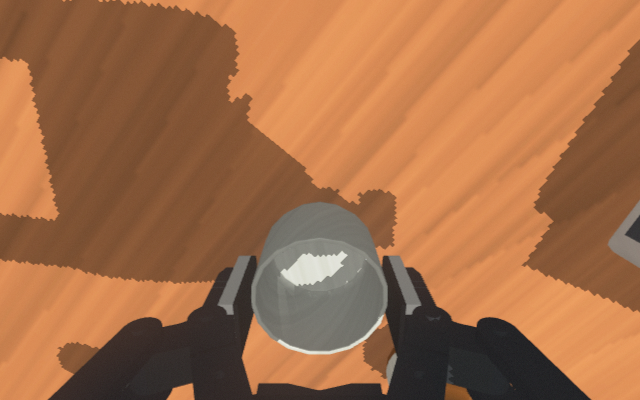

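View pics/s19.png

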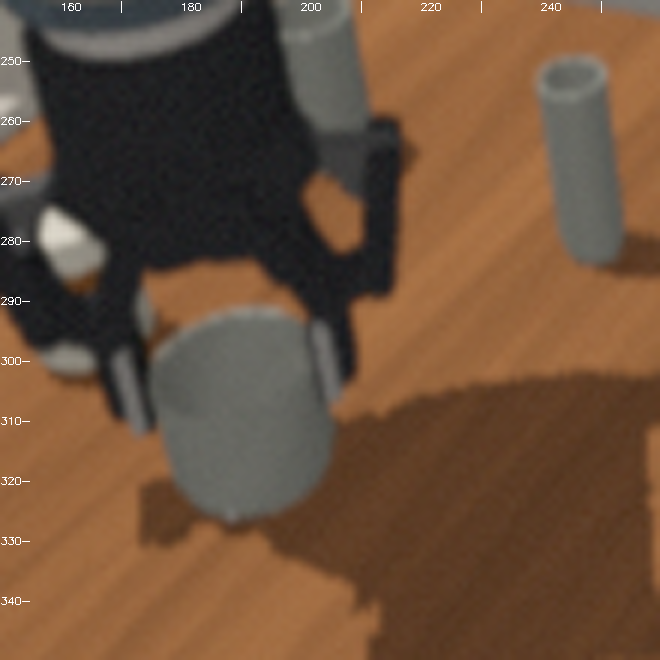

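Run:
```python
from h import *
print(to([.595,.0113,.22],9.1),to([.595,.0113,.22],40))
```

```text
[np.float64(-337.8), np.float64(-193.3), np.float64(-119.6), np.float64(0.07), np.float64(-0.0), np.float64(30.98)] [np.float64(-337.8), np.float64(-193.3), np.float64(-119.6), np.float64(0.07), np.float64(0.01), np.float64(0.08)]
```

Emit:
{"name": "arm_command", "arguments": {"plan": [[0, 0, -0.02, 0, 0, 0, 0.5], [0, 0, -0.055, 0, 0, 0, 0.5], [0, 0, -0.09, 0, 0, 0, 0.5], [-0.02, -0.011, -0.115, 0, 0, 2, 0.5], [-0.048, -0.027, -0.12, 0, 0, 5, 0.5], [-0.078, -0.045, -0.12, 0, 0, 8, 0.5], [-0.108, -0.062, -0.12, 0, 0, 11, 0.5], [-0.138, -0.079, -0.12, 0, 0, 14, 0.5]]}}

```text
clock: 22.5
tcp_pos: [0.5536, 0.2362, 0.2206]
eef_rot: [1.665, 2.663, 0.001]
contact_force: [1.2, -0.3, -1.3]
gripper_width: 0.644
```

Run:
```python
from h import *
grab_frame("top")
st();print(to([.595,.0113,.22],9.1))
```

```text
t 22.55 tcp [0.5542 0.2309 0.2202] rot [ 1.671  2.658 -0.004] F [-0.  -4.2 -1.2] w 0.646
[np.float64(-215.6), np.float64(-58.3), np.float64(0.9), np.float64(-0.03), np.float64(0.17), np.float64(16.57)]
```

Emit:
{"name": "arm_command", "arguments": {"plan": [[-0.03, -0.008, 0, 0, 0, 3, 0.5], [-0.065, -0.018, 0, 0, 0, 6, 0.5], [-0.1, -0.027, 0, 0, 0, 9, 0.5], [-0.135, -0.037, 0, 0, 0, 12, 0.5], [-0.17, -0.046, 0, 0, 0, 15, 0.5], [-0.2, -0.054, 0, 0, 0, 16.5, 0.5], [-0.2156, -0.0583, 0, 0, 0, 16.5, 0.5], [-0.2156, -0.0583, 0, 0, 0, 16.5, 0.5]]}}

```text
clock: 23.22
tcp_pos: [0.5966, 0.0151, 0.2202]
eef_rot: [2.031, 2.395, 0.0]
contact_force: [-0.1, 0.3, -1.1]
gripper_width: 0.641
```

Emit:
{"name": "arm_command", "arguments": {"plan": [[0, 0, 0, 0, 0, 0, 0.5], [0, 0, 0, 0, 0, 0, 0.5]]}}

```text
clock: 23.38
tcp_pos: [0.5959, 0.0189, 0.2201]
eef_rot: [-2.028, -2.399, -0.001]
contact_force: [0.1, -0.5, -1.8]
gripper_width: 0.64
```

Run:
```python
from h import *
st();print(to([.595,.0113,.172],9.1))
f=grab_frame("wrist");cv2.imwrite("pics/w20.png",f["color"])
```

```text
t 23.38 tcp [0.5959 0.0189 0.2201] rot [-2.028e+00 -2.399e+00 -1.000e-03] F [ 0.1 -0.5 -1.8] w 0.64
[np.float64(-7.4), np.float64(-2.1), np.float64(48.1), np.float64(0.02), np.float64(-0.03), np.float64(0.48)]
```

View pics/w20.png

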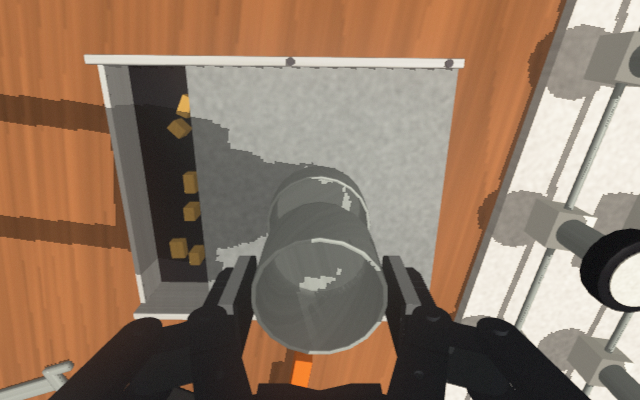

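Emit:
{"name": "arm_command", "arguments": {"plan": [[-0.004, -0.001, 0.02, 0, 0, 0.5, 0.5], [-0.0074, -0.0021, 0.035, 0, 0, 0.5, 0.5], [-0.0074, -0.0021, 0.038, 0, 0, 0.5, 0.5], [-0.0074, -0.0021, 0.038, 0, 0, 0.5, 0.5], [-0.0074, -0.0021, 0.038, 0, 0, 0.5, 0.5]]}}

```text
clock: 23.85
tcp_pos: [0.5954, 0.0116, 0.1826]
eef_rot: [2.037, 2.391, 0.001]
contact_force: [0.7, -0.6, -0.6]
gripper_width: 0.649
```

Run:
```python
from h import *
f=grab_frame("wrist");cv2.imwrite("pics/w21.png",f["color"])
st();print(to([.595,.0113,.1456],9.1))
```

```text
t 23.9 tcp [0.5957 0.0114 0.183 ] rot [2.037e+00 2.390e+00 2.000e-03] F [-0.8 -0.8 -0.1] w 0.647
[np.float64(-0.0), np.float64(-0.8), np.float64(37.4), np.float64(0.09), np.float64(-0.0), np.float64(0.03)]
```

View pics/w21.png

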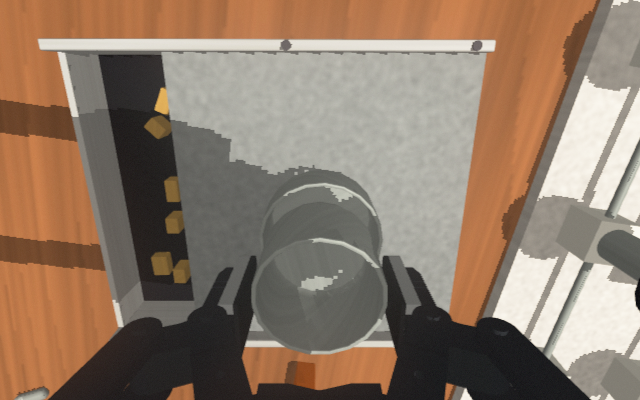

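Emit:
{"name": "arm_command", "arguments": {"plan": [[0, -0.0005, 0.008, 0, 0, 0, 0.5], [0, -0.0005, 0.016, 0, 0, 0, 0.5], [0, -0.0005, 0.024, 0, 0, 0, 0.5], [0, -0.0005, 0.03, 0, 0, 0, 0.5], [0, -0.0005, 0.034, 0, 0, 0, 0.5], [0, -0.0005, 0.036, 0, 0, 0, 0.5], [0, -0.0005, 0.0365, 0, 0, 0, 0.5]]}}

```text
clock: 24.48
tcp_pos: [0.5946, 0.0106, 0.1455]
eef_rot: [-2.039, -2.39, 0.0]
contact_force: [-2.1, 0.7, 3.8]
gripper_width: 0.643
```

Run:
```python
from h import *
grab_frame("wrist")
st()
```

```text
t 24.53 tcp [0.5947 0.0106 0.1456] rot [-2.039 -2.39  -0.   ] F [-0.1 -0.1 -0.5] w 0.645
```

Down (TCP 0.1456 as computed, light contact). Release and rise.

Emit:
{"name": "arm_command", "arguments": {"plan": [[0, 0, 0, 0, 0, 0, 0.7], [0, 0, 0, 0, 0, 0, 0.8], [0, 0, 0, 0, 0, 0, 0.8], [0, 0, 0, 0, 0, 0, 0.8], [0, 0, -0.02, 0, 0, 0, 0.8], [0, 0, -0.05, 0, 0, 0, 0.9], [0, 0, -0.085, 0, 0, 0, 1], [0, 0, -0.12, 0, 0, 0, 1]]}}

```text
clock: 25.2
tcp_pos: [0.5943, 0.0106, 0.2667]
eef_rot: [-2.038, -2.39, 0.0]
contact_force: [1.1, -0.1, -0.1]
gripper_width: 1.002
```

Run:
```python
from h import *
grab_frame("top");grab_frame("top");f=grab_frame("wrist");cv2.imwrite("pics/w22.png",f["color"])
st()
t=grab_frame("top");cv2.imwrite("pics/t22.png",t["color"])
f=grab_frame("side");crop(f,190,140,160,110,5,"s22.png")
crop(t,370,110,110,90,6,"c22.png")
```

```text
t 25.35 tcp [0.5964 0.0106 0.269 ] rot [2.035 2.386 0.007] F [-0.2 -0.9  0.3] w 1.001
```

View pics/w22.png

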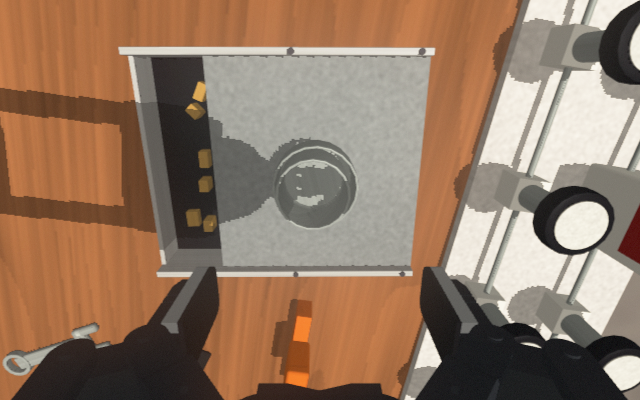

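View pics/s22.png

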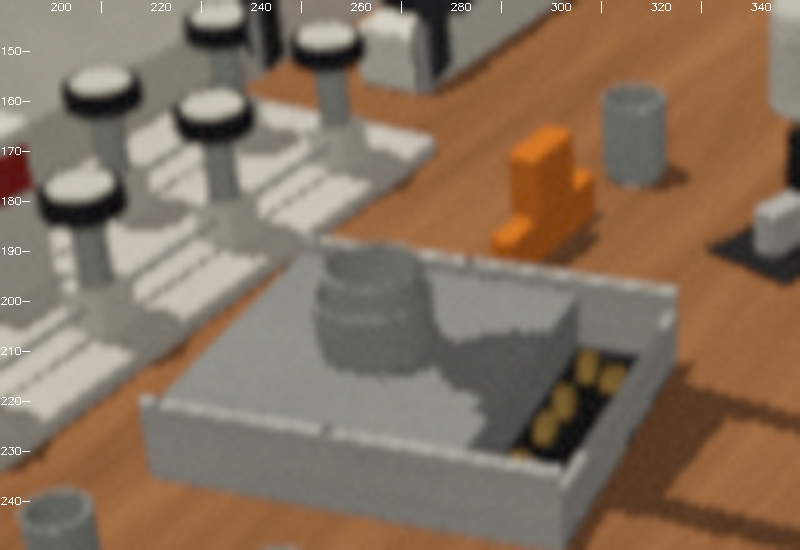

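View pics/c22.png

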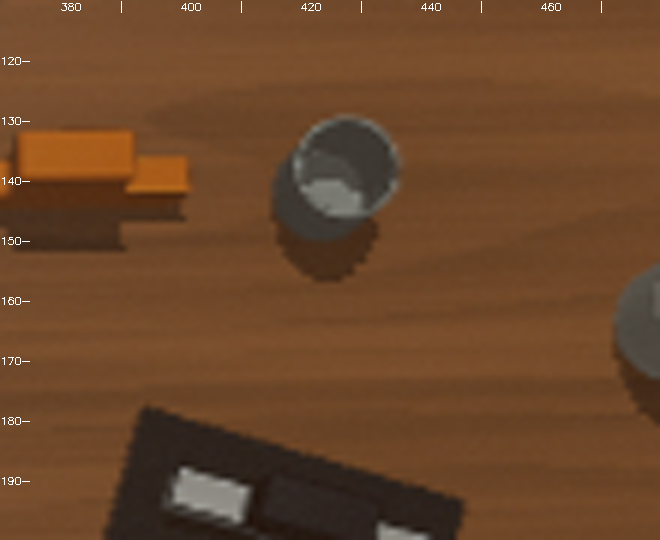

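Run:
```python
from h import *
print(to([.6016,-.3164,.235],9.1))
```

```text
[np.float64(-324.0), np.float64(-44.6), np.float64(30.4), np.float64(0.04), np.float64(-0.01), np.float64(-0.02)]
```

Emit:
{"name": "arm_command", "arguments": {"plan": [[-0.03, 0.005, 0, 0, 0, 0, 1], [-0.068, 0.012, 0, 0, 0, 0, 1], [-0.106, 0.018, 0, 0, 0, 0, 1], [-0.144, 0.025, 0, 0, 0, 0, 1], [-0.182, 0.032, 0.01, 0, 0, 0, 1], [-0.22, 0.038, 0.02, 0, 0, 0, 1], [-0.258, 0.045, 0.03, 0, 0, 0, 1], [-0.296, 0.051, 0.034, 0, 0, 0, 1]]}}

```text
clock: 26.12
tcp_pos: [0.6908, -0.275, 0.2275]
eef_rot: [-2.036, -2.387, 0.002]
contact_force: [0.4, -0.1, 0.1]
gripper_width: 1.001
```

Run:
```python
from h import *
grab_frame("top");grab_frame("top")
st();print(to([.6016,-.3164,.235],9.1))
```

```text
t 26.22 tcp [ 0.6914 -0.2787  0.2276] rot [-2.042 -2.385  0.003] F [-0.3  0.2  0.3] w 1.003
[np.float64(-23.4), np.float64(-94.5), np.float64(-7.2), np.float64(-0.15), np.float64(-0.02), np.float64(-0.23)]
```

Emit:
{"name": "arm_command", "arguments": {"plan": [[-0.008, -0.032, -0.003, 0, 0, 0, 1], [-0.016, -0.064, -0.007, 0, 0, 0, 1], [-0.0234, -0.09, -0.007, 0, 0, 0, 1], [-0.0234, -0.0945, -0.007, 0, 0, 0, 1], [-0.0234, -0.0945, -0.007, 0, 0, 0, 1], [-0.0234, -0.0945, -0.007, 0, 0, 0, 1]]}}

```text
clock: 26.72
tcp_pos: [0.6023, -0.3112, 0.2378]
eef_rot: [-2.039, -2.389, -0.001]
contact_force: [-0.3, 0.2, 0.0]
gripper_width: 1.002
```

Run:
```python
from h import *
f=grab_frame("wrist");cv2.imwrite("pics/w23.png",f["color"]);crop(f,230,90,180,140,4,"w23c.png")
s=st();t=s["tcp_pos"];M=R.from_rotvec(s["eef_rot"]);print("axis",w2px(f,t+M.apply([0,0,t[2]-.060])))
print(to([.6016,-.3164,.135],9.1))
```

```text
t 26.77 tcp [ 0.6029 -0.311   0.238 ] rot [-2.038e+00 -2.390e+00 -1.000e-03] F [ 0.8 -1.   0.4] w 1.002
axis [320.06914378 194.1225714 ]
[np.float64(-5.2), np.float64(-2.2), np.float64(103.0), np.float64(0.03), np.float64(-0.04), np.float64(-0.0)]
```

View pics/w23.png

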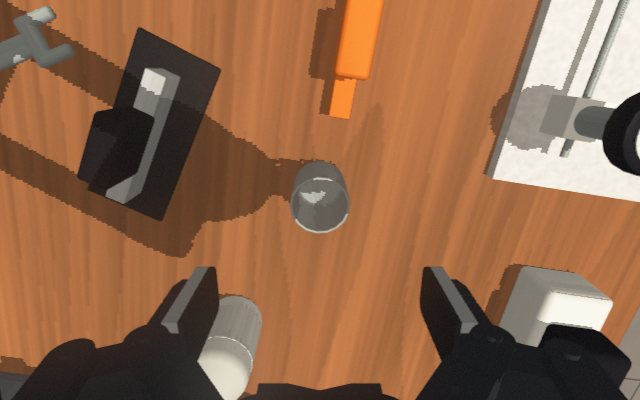

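View pics/w23c.png

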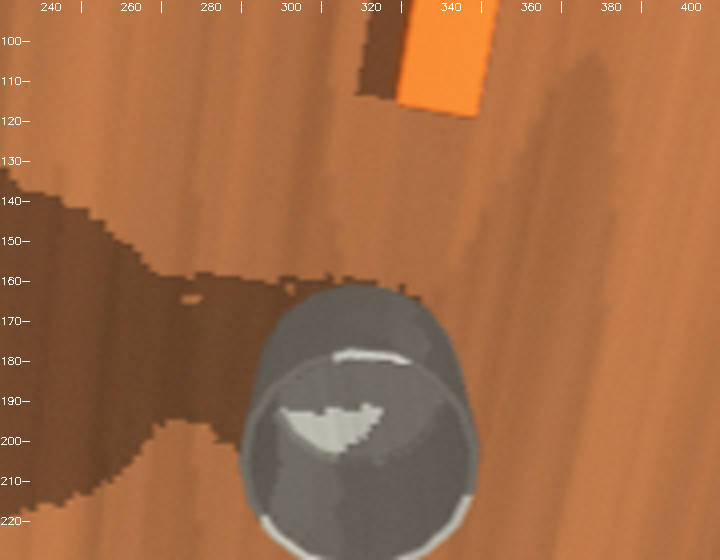

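Run:
```python
from h import *
t=grab_frame("top"); print("bottle cap",px2w(t,499.5,155.5,.13))
f=grab_frame("wrist"); c=px2w(f,320,205.3,.06); print(c, np.linalg.norm(px2w(f,290.3,205,.06)-px2w(f,349.7,205,.06)))
print(to([*c[:2],.135],9.1))
crop(t,460,130,70,70,7,"bot.png")
```

```text
bottle cap [ 0.53972086 -0.47405727  0.13      ]
[ 0.60527972 -0.31948318  0.06      ] 0.04400747558077552
[np.float64(-8.8), np.float64(0.6), np.float64(103.2), np.float64(0.04), np.float64(-0.02), np.float64(0.04)]
```

View pics/bot.png

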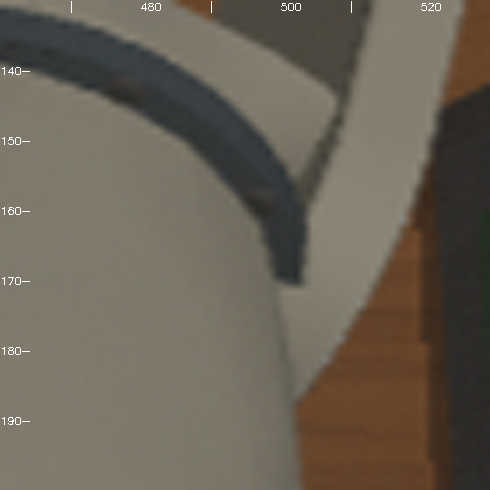

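Emit:
{"name": "arm_command", "arguments": {"plan": [[-0.004, 0, 0.03, 0, 0, 0, 1], [-0.0075, 0, 0.06, 0, 0, 0, 1], [-0.0075, 0, 0.085, 0, 0, 0, 1], [-0.0075, 0, 0.1, 0, 0, 0, 1], [-0.0075, 0, 0.1, 0, 0, 0, 1], [-0.0075, 0, 0.1, 0, 0, 0, 1]]}}

```text
clock: 27.37
tcp_pos: [0.6038, -0.3184, 0.1378]
eef_rot: [-2.037, -2.39, -0.0]
contact_force: [0.3, -0.5, 1.1]
gripper_width: 1.001
```

Run:
```python
from h import *
f=grab_frame("wrist");cv2.imwrite("pics/w24.png",f["color"]);
s=st();t=s["tcp_pos"];M=R.from_rotvec(s["eef_rot"]);print("axis",w2px(f,t+M.apply([0,0,t[2]-.060])))
```

```text
t 27.42 tcp [ 0.6044 -0.3188  0.1391] rot [2.037e+00 2.390e+00 1.000e-03] F [ 0.4 -0.6 -0.2] w 0.999
axis [320.64714234 264.62106941]
```

View pics/w24.png

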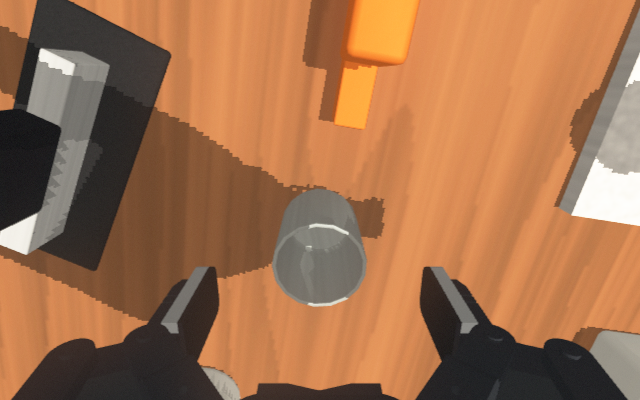

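Emit:
{"name": "arm_command", "arguments": {"plan": [[0, 0, 0.01, 0, 0, 0, 1], [0, 0, 0.02, 0, 0, 0, 1], [0, 0, 0.0246, 0, 0, 0, 0.9], [0, 0, 0.0246, 0, 0, 0, 0.75], [0, 0, 0.0246, 0, 0, 0, 0.6], [0, 0, 0.0246, 0, 0, 0, 0.4], [0, 0, 0.0246, 0, 0, 0, 0.4], [0, 0, 0.0246, 0, 0, 0, 0.4]]}}

```text
clock: 28.08
tcp_pos: [0.6038, -0.3192, 0.1145]
eef_rot: [2.038, 2.389, 0.001]
contact_force: [1.3, -0.3, -0.0]
gripper_width: 0.506
```

Run:
```python
from h import *
f=grab_frame("wrist");cv2.imwrite("pics/w25.png",f["color"])
s=st();t=s["tcp_pos"];M=R.from_rotvec(s["eef_rot"]);print("axis",w2px(f,t+M.apply([0,0,t[2]-.060])))
for d in(.06,.064,.068,.072): print(d,w2px(f,t+M.apply([.011,-.0225,d])))
print(to([.595,.0108,.23],9.1))
```

```text
t 28.13 tcp [ 0.6038 -0.3192  0.1145] rot [2.038e+00 2.389e+00 1.000e-03] F [0.8 0.1 2.2] w 0.512
axis [319.27353483 292.36705633]
0.06 [264.46097635 261.63741549]
0.064 [265.82973384 256.8657944 ]
0.068 [267.13137406 252.32815059]
0.072 [268.37071555 248.00768621]
[np.float64(327.2), np.float64(43.6), np.float64(-115.6), np.float64(0.08), np.float64(0.02), np.float64(-0.02)]
```

View pics/w25.png

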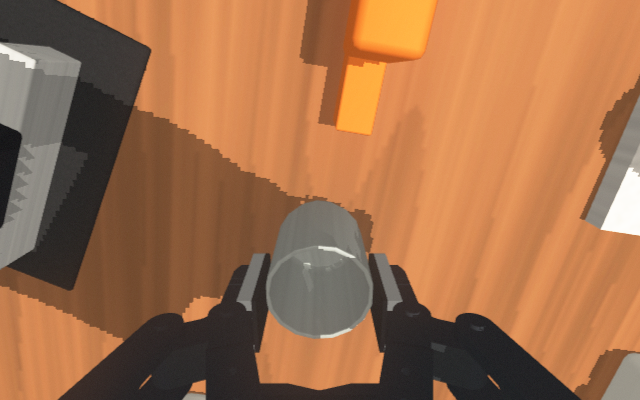

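Emit:
{"name": "arm_command", "arguments": {"plan": [[0, 0, -0.02, 0, 0, 0, 0.4], [0, 0, -0.055, 0, 0, 0, 0.4], [0, 0, -0.09, 0, 0, 0, 0.4], [0.025, 0.003, -0.115, 0, 0, 0, 0.4], [0.055, 0.007, -0.12, 0, 0, 0, 0.4], [0.09, 0.012, -0.12, 0, 0, 0, 0.4], [0.125, 0.017, -0.12, 0, 0, 0, 0.4], [0.16, 0.021, -0.12, 0, 0, 0, 0.4]]}}

```text
clock: 28.8
tcp_pos: [0.5986, -0.1564, 0.2345]
eef_rot: [2.039, 2.389, 0.001]
contact_force: [1.1, 0.8, -1.3]
gripper_width: 0.504
```

Run:
```python
from h import *
grab_frame("top")
st();print(to([.595,.0108,.235],9.1))
```

```text
t 28.85 tcp [ 0.5979 -0.1508  0.234 ] rot [-2.036 -2.389 -0.004] F [ 0.   5.1 -1.4] w 0.509
[np.float64(160.0), np.float64(22.8), np.float64(-0.4), np.float64(-0.0), np.float64(-0.21), np.float64(0.02)]
```

Emit:
{"name": "arm_command", "arguments": {"plan": [[0.035, 0.005, 0, 0, 0, 0, 0.4], [0.07, 0.01, 0, 0, 0, 0, 0.4], [0.105, 0.015, 0, 0, 0, 0, 0.4], [0.135, 0.019, 0, 0, 0, 0, 0.4], [0.155, 0.022, 0, 0, 0, 0, 0.4], [0.16, 0.0228, 0, 0, 0, 0, 0.4], [0.16, 0.0228, 0, 0, 0, 0, 0.4], [0.16, 0.0228, 0, 0, 0, 0, 0.4]]}}

```text
clock: 29.52
tcp_pos: [0.5962, 0.0034, 0.2341]
eef_rot: [2.037, 2.391, 0.0]
contact_force: [-0.6, -0.1, -1.3]
gripper_width: 0.511
```

Emit:
{"name": "arm_command", "arguments": {"plan": [[0, 0, 0, 0, 0, 0, 0.4], [0, 0, 0, 0, 0, 0, 0.4]]}}

```text
clock: 29.68
tcp_pos: [0.5962, 0.0026, 0.2341]
eef_rot: [2.04, 2.389, 0.001]
contact_force: [0.7, 0.0, -1.2]
gripper_width: 0.509
```

Run:
```python
from h import *
f=grab_frame("wrist");cv2.imwrite("pics/w26.png",f["color"])
st();print(to([.595,.0108,.213],9.1))
crop(f,240,150,160,130,5,"w26c.png")
```

```text
t 29.73 tcp [0.5962 0.0027 0.2341] rot [2.040e+00 2.389e+00 1.000e-03] F [ 0.3 -0.5 -1.9] w 0.51
[np.float64(8.2), np.float64(0.1), np.float64(21.1), np.float64(0.03), np.float64(0.0), np.float64(-0.1)]
```

View pics/w26c.png

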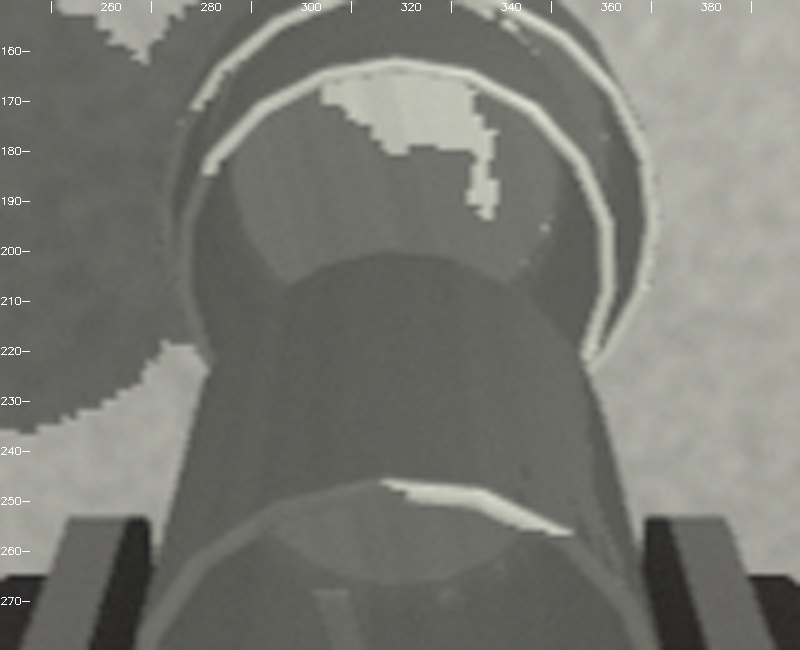

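Run:
```python
from h import *
from scipy.optimize import least_squares
f=grab_frame("wrist"); s=r.state(); print(s["tcp_pos"])
def fit(pts,z,rad):
    W=np.array([px2w(f,u,v,z)[:2] for u,v in pts])
    q=least_squares(lambda c:np.linalg.norm(W-c,axis=1)-rad,W.mean(0)); return q.x,np.abs(q.fun).max()
print(fit([(280,183),(290,171),(303,164.5),(317.5,162),(333,165),(347,172.5),(355,182),(360.5,195),(360.5,208),(275,200)],.093,.0277))
print(fit([(278,170),(285,161),(358,159),(366,174),(368.5,192),(366,207)],.076,.0335))
```

```text
[0.59618316 0.00279202 0.23405036]
(array([0.59455089, 0.00770306]), np.float64(0.0007099164105644346))
(array([0.59604638, 0.00916403]), np.float64(0.0011537320733985418))
```

Emit:
{"name": "arm_command", "arguments": {"plan": [[0.004, 0, 0.008, 0, 0, 0, 0.4], [0.0078, -0.0008, 0.015, 0, 0, 0, 0.4], [0.0078, -0.0008, 0.02, 0, 0, 0, 0.4], [0.0078, -0.0008, 0.02, 0, 0, 0, 0.4], [0.0078, -0.0008, 0.02, 0, 0, 0, 0.4]]}}

```text
clock: 30.2
tcp_pos: [0.5938, 0.0115, 0.2134]
eef_rot: [-2.038, -2.39, 0.001]
contact_force: [-0.7, 0.4, -0.4]
gripper_width: 0.509
```

Run:
```python
from h import *
f=grab_frame("wrist");cv2.imwrite("pics/w27.png",f["color"])
st();print(to([.5949,.0105,.1645],9.1))
```

```text
t 30.25 tcp [0.5941 0.0115 0.2138] rot [-2.038 -2.39  -0.   ] F [ 0.1  0.6 -1.4] w 0.508
[np.float64(-1.1), np.float64(0.7), np.float64(49.3), np.float64(0.01), np.float64(-0.01), np.float64(-0.01)]
```

View pics/w27.png

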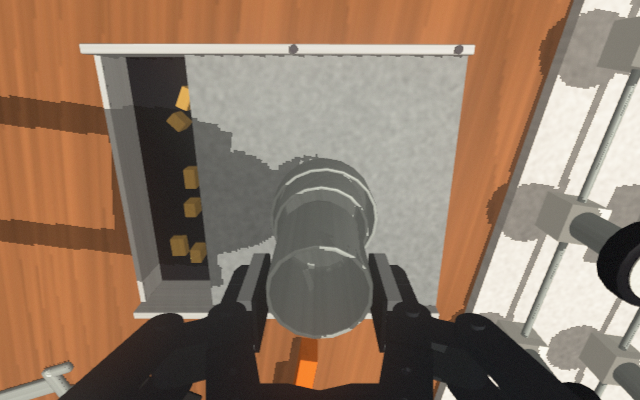

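Emit:
{"name": "arm_command", "arguments": {"plan": [[-0.001, 0.001, 0.008, 0, 0, 0, 0.4], [-0.001, 0.001, 0.018, 0, 0, 0, 0.4], [-0.001, 0.001, 0.028, 0, 0, 0, 0.4], [-0.001, 0.001, 0.037, 0, 0, 0, 0.4], [-0.001, 0.001, 0.044, 0, 0, 0, 0.4], [-0.001, 0.001, 0.048, 0, 0, 0, 0.4], [-0.001, 0.001, 0.0493, 0, 0, 0, 0.4], [-0.001, 0.001, 0.0493, 0, 0, 0, 0.4]]}}

```text
clock: 30.92
tcp_pos: [0.5952, 0.0106, 0.1646]
eef_rot: [-2.039, -2.39, -0.0]
contact_force: [-0.1, 0.9, -0.6]
gripper_width: 0.51
```

Run:
```python
from h import *
grab_frame("wrist")
st()
```

```text
t 30.97 tcp [0.5954 0.0106 0.1646] rot [2.039e+00 2.390e+00 1.000e-03] F [-0.1  0.1 -1.1] w 0.509
```

Emit:
{"name": "arm_command", "arguments": {"plan": [[0, 0, 0.0005, 0, 0, 0, 0.4], [0, 0, 0.0005, 0, 0, 0, 0.6], [0, 0, 0.0005, 0, 0, 0, 0.7], [0, 0, 0.0005, 0, 0, 0, 0.7], [0, 0, -0.02, 0, 0, 0, 0.7], [0, 0, -0.05, 0, 0, 0, 0.9], [0, 0, -0.085, 0, 0, 0, 1], [0, 0, -0.11, 0, 0, 0, 1]]}}

```text
clock: 31.63
tcp_pos: [0.5957, 0.0106, 0.2773]
eef_rot: [2.038, 2.389, 0.003]
contact_force: [0.7, -0.2, 1.0]
gripper_width: 1.0
```

Run:
```python
from h import *
grab_frame("top");f=grab_frame("wrist");cv2.imwrite("pics/w28.png",f["color"])
st()
t=grab_frame("top");crop(t,130,115,110,150,5,"c28.png")
f=grab_frame("side");crop(f,190,140,160,110,5,"s28.png")
P=px2w(t,204.5,136.5,.072);print(P,to([*P[:2],.25],9.1))
```

```text
t 31.73 tcp [0.5975 0.0106 0.2797] rot [2.034 2.385 0.009] F [-0.5 -0.1  0.9] w 1.0
[0.61561657 0.25005224 0.072     ] [np.float64(233.3), np.float64(57.7), np.float64(25.4), np.float64(0.12), np.float64(0.0), np.float64(-0.02)]
```

View pics/w28.png

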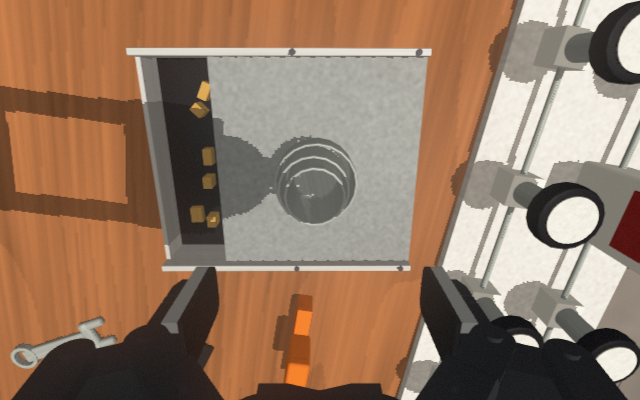

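View pics/s28.png

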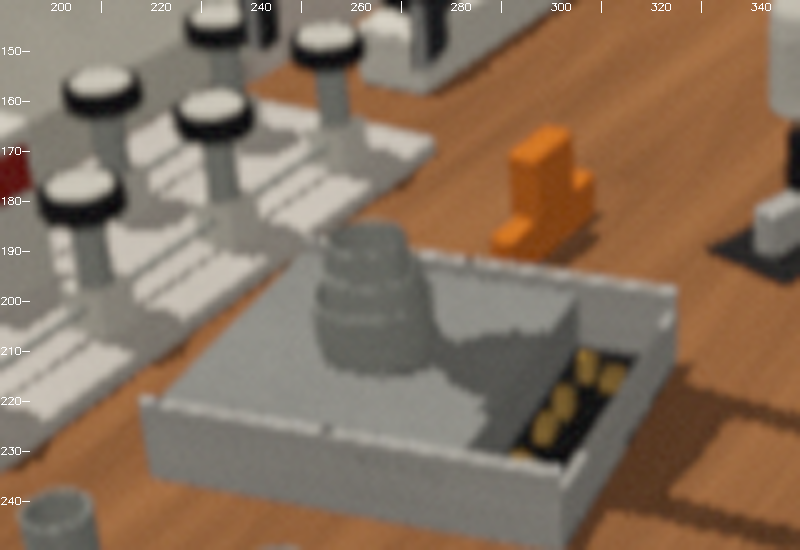

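View pics/c28.png

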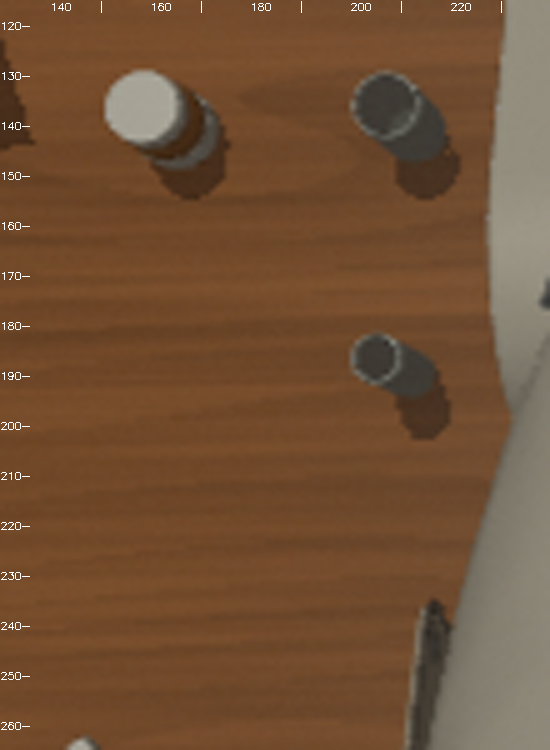

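Emit:
{"name": "arm_command", "arguments": {"plan": [[0.033, 0.008, 0, 0, 0, 0, 1], [0.07, 0.017, 0, 0, 0, 0, 1], [0.105, 0.026, 0.005, 0, 0, 0, 1], [0.14, 0.035, 0.01, 0, 0, 0, 1], [0.175, 0.043, 0.015, 0, 0, 0, 1], [0.205, 0.051, 0.02, 0, 0, 0, 1], [0.228, 0.056, 0.025, 0, 0, 0, 1], [0.2333, 0.0577, 0.0254, 0, 0, 0, 1]]}}

```text
clock: 32.5
tcp_pos: [0.6141, 0.2533, 0.2462]
eef_rot: [-2.034, -2.391, 0.003]
contact_force: [0.1, -0.3, -0.6]
gripper_width: 1.001
```

Emit:
{"name": "arm_command", "arguments": {"plan": [[0, 0, 0, 0, 0, 0, 1], [0, 0, 0, 0, 0, 0, 1]]}}

```text
clock: 32.67
tcp_pos: [0.6148, 0.2495, 0.248]
eef_rot: [-2.038, -2.391, 0.003]
contact_force: [-0.0, 0.2, -0.4]
gripper_width: 0.998
```

```bash
cat >> h.py <<'E'
def axis(f,z):
    s=r.state();t=s["tcp_pos"];M=R.from_rotvec(s["eef_rot"]);return w2px(f,t+M.apply([0,0,t[2]-z])).round(1)
E
python3 - <<'E'
from h import *
f=grab_frame("wrist");cv2.imwrite("pics/w29.png",f["color"]);crop(f,240,120,160,130,5,"w29c.png")
st();print(axis(f,.072)); print(to([.616,.2500,.15],9.1))
E
```

```text
t 32.72 tcp [0.6151 0.249  0.2486] rot [-2.039e+00 -2.390e+00  2.000e-03] F [0.  0.2 0.1] w 1.003
[319.5 195.6]
[np.float64(0.9), np.float64(1.2), np.float64(98.6), np.float64(-0.06), np.float64(0.04), np.float64(-0.03)]
```

View pics/w29.png

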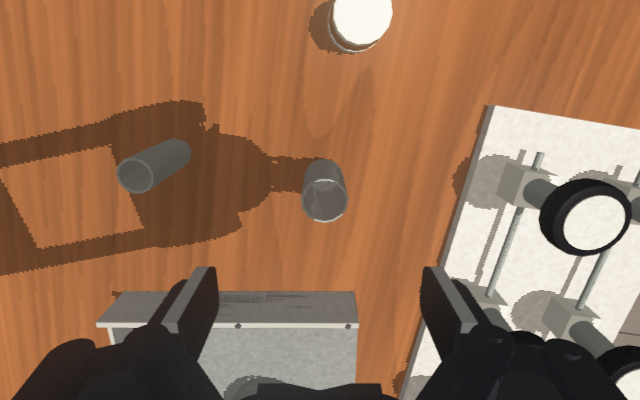

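View pics/w29c.png

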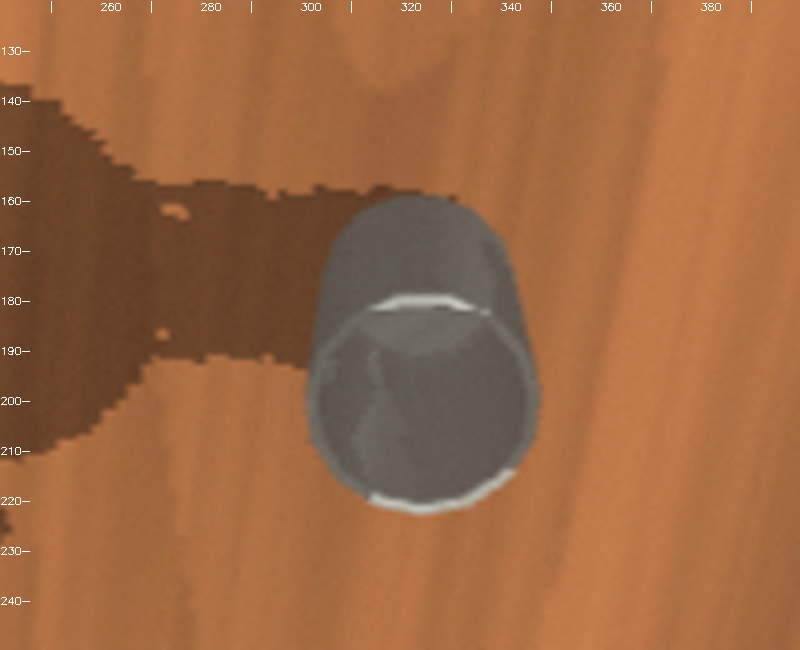

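Emit:
{"name": "arm_command", "arguments": {"plan": [[-0.0015, 0.002, 0.03, 0, 0, 0, 1], [-0.0015, 0.0023, 0.06, 0, 0, 0, 1], [-0.0015, 0.0023, 0.085, 0, 0, 0, 1], [-0.0015, 0.0023, 0.095, 0, 0, 0, 1], [-0.0015, 0.0023, 0.0986, 0, 0, 0, 1], [-0.0015, 0.0023, 0.0986, 0, 0, 0, 1]]}}

```text
clock: 33.22
tcp_pos: [0.6181, 0.248, 0.1507]
eef_rot: [2.04, 2.389, -0.0]
contact_force: [-0.1, 0.3, 0.7]
gripper_width: 0.999
```

Run:
```python
from h import *
grab_frame("top");f=grab_frame("wrist");cv2.imwrite("pics/w30.png",f["color"]);crop(f,240,200,160,130,5,"w30c.png")
st();print(axis(f,.072))
```

```text
t 33.32 tcp [0.6189 0.2488 0.1524] rot [2.038 2.389 0.004] F [ 0.6 -0.2 -0.4] w 0.996
[320.2 260.7]
```

View pics/w30c.png

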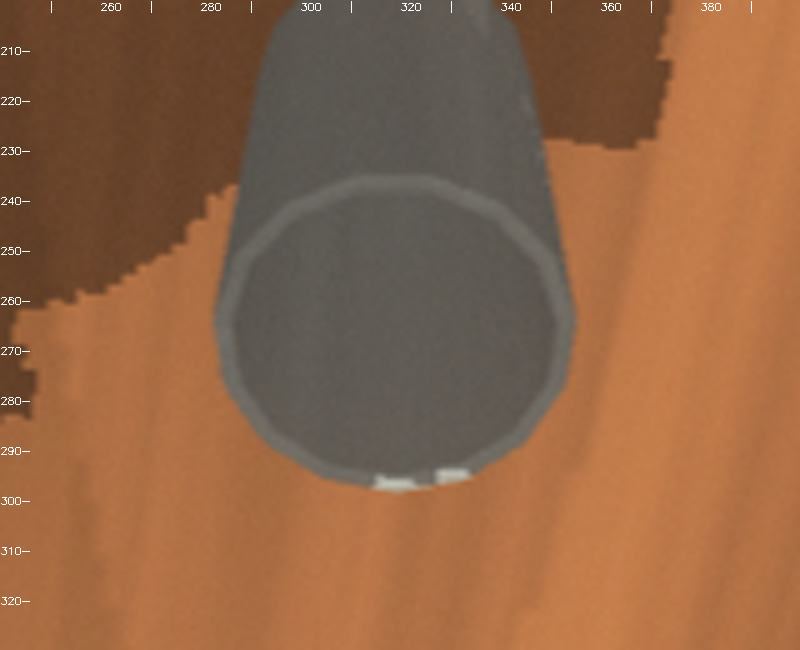

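Emit:
{"name": "arm_command", "arguments": {"plan": [[-0.0024, -0.0006, 0.01, 0, 0, 0, 1], [-0.0024, -0.0006, 0.02, 0, 0, 0, 1], [-0.0024, -0.0006, 0.0244, 0, 0, 0, 0.85], [-0.0024, -0.0006, 0.0244, 0, 0, 0, 0.7], [-0.0024, -0.0006, 0.0244, 0, 0, 0, 0.5], [-0.0024, -0.0006, 0.0244, 0, 0, 0, 0.3], [-0.0024, -0.0006, 0.0244, 0, 0, 0, 0.3], [-0.0024, -0.0006, 0.0244, 0, 0, 0, 0.3]]}}

```text
clock: 33.98
tcp_pos: [0.6181, 0.2467, 0.1269]
eef_rot: [2.038, 2.39, 0.002]
contact_force: [-0.8, -0.7, 1.5]
gripper_width: 0.396
```

Emit:
{"name": "arm_command", "arguments": {"plan": [[0, 0, 0, 0, 0, 0, 0.3], [0, 0, 0, 0, 0, 0, 0.3]]}}

```text
clock: 34.15
tcp_pos: [0.6181, 0.2466, 0.1269]
eef_rot: [2.038, 2.39, 0.002]
contact_force: [0.3, -0.3, 2.1]
gripper_width: 0.4
```

Run:
```python
from h import *
f=grab_frame("wrist");crop(f,240,200,160,130,5,"w31c.png")
s=st();print(axis(f,.072))
t=s["tcp_pos"];M=R.from_rotvec(s["eef_rot"])
for d in(.064,.068,.072): print(d,w2px(f,t+M.apply([.011,-.0175,d])))
print(to([.5952,.0106,.25],9.1))
```

```text
t 34.2 tcp [0.6181 0.2466 0.1269] rot [2.038e+00 2.390e+00 2.000e-03] F [0.8 0.5 3.1] w 0.397
[319.3 291.9]
0.064 [277.69409425 256.86822032]
0.068 [278.70421692 252.33154026]
0.072 [279.66600019 248.01196296]
[np.float64(-229.4), np.float64(-59.7), np.float64(-123.3), np.float64(0.08), np.float64(-0.02), np.float64(-0.02)]
```

View pics/w31c.png

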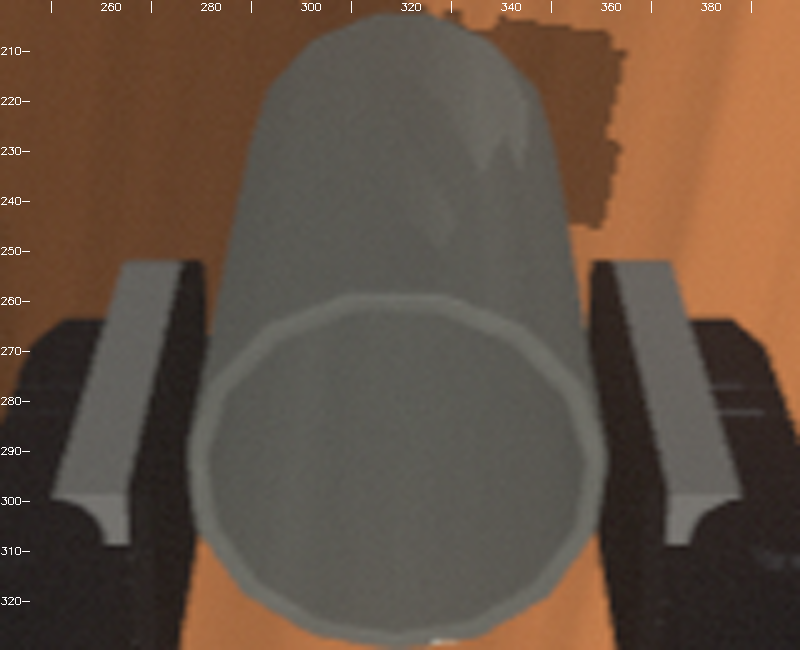

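Emit:
{"name": "arm_command", "arguments": {"plan": [[0, 0, -0.02, 0, 0, 0, 0.3], [0, 0, -0.055, 0, 0, 0, 0.3], [0, 0, -0.095, 0, 0, 0, 0.3], [-0.015, -0.004, -0.12, 0, 0, 0, 0.3], [-0.04, -0.01, -0.125, 0, 0, 0, 0.3], [-0.07, -0.018, -0.125, 0, 0, 0, 0.3], [-0.1, -0.026, -0.125, 0, 0, 0, 0.3], [-0.13, -0.034, -0.125, 0, 0, 0, 0.3]]}}

```text
clock: 34.87
tcp_pos: [0.6041, 0.1116, 0.2515]
eef_rot: [2.038, 2.391, 0.001]
contact_force: [0.6, 0.4, -1.7]
gripper_width: 0.401
```

Run:
```python
from h import *
grab_frame("top")
st();print(to([.5952,.0106,.25],9.1))
```

```text
t 34.92 tcp [0.6033 0.1068 0.2512] rot [ 2.039  2.389 -0.004] F [-0.5 -4.4 -1.5] w 0.398
[np.float64(-93.7), np.float64(-23.1), np.float64(1.5), np.float64(-0.08), np.float64(0.15), np.float64(-0.05)]
```

Emit:
{"name": "arm_command", "arguments": {"plan": [[-0.03, -0.007, 0, 0, 0, 0, 0.3], [-0.055, -0.014, 0, 0, 0, 0, 0.3], [-0.078, -0.019, 0, 0, 0, 0, 0.3], [-0.09, -0.022, 0, 0, 0, 0, 0.3], [-0.0937, -0.0231, 0, 0, 0, 0, 0.3], [-0.0937, -0.0231, 0, 0, 0, 0, 0.3], [-0.0937, -0.0231, 0, 0, 0, 0, 0.3]]}}

```text
clock: 35.5
tcp_pos: [0.5968, 0.0173, 0.2514]
eef_rot: [-2.039, -2.39, -0.001]
contact_force: [0.4, 1.0, -1.2]
gripper_width: 0.398
```

Run:
```python
from h import *
f=grab_frame("wrist");f=grab_frame("wrist");crop(f,240,140,160,130,5,"w32c.png")
st();print(to([.5952,.0106,.242],9.1))
```

```text
t 35.6 tcp [0.5968 0.0177 0.2513] rot [2.037e+00 2.391e+00 1.000e-03] F [-1.3 -0.1 -1. ] w 0.395
[np.float64(-6.8), np.float64(-2.7), np.float64(9.3), np.float64(0.04), np.float64(-0.03), np.float64(0.03)]
```

View pics/w32c.png

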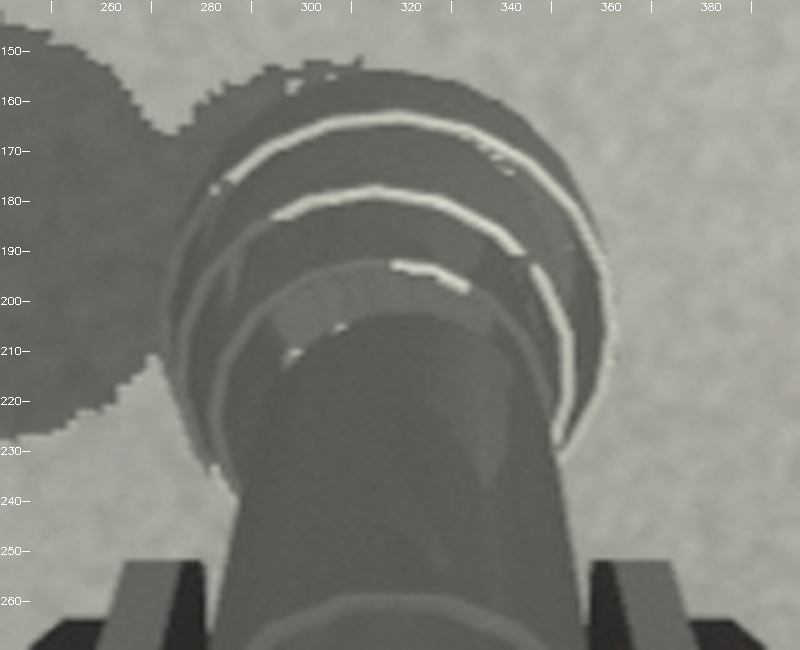

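Run:
```python
from h import *
from scipy.optimize import least_squares
f=grab_frame("wrist"); s=r.state(); print(s["tcp_pos"])
def fit(pts,z,rad):
    W=np.array([px2w(f,u,v,z)[:2] for u,v in pts])
    q=least_squares(lambda c:np.linalg.norm(W-c,axis=1)-rad,W.mean(0)); return q.x,np.abs(q.fun).max()
print("c3",fit([(282,220),(285,211),(292,202),(300,196),(309,193),(320,192.7),(330,197),(340,205),(347,215)],.110,.0222))
print("c2",fit([(275.5,205),(281,193),(293,183),(313,178),(327,180),(341,190),(348,198),(351.5,210),(350,225)],.093,.0277))
print("c1",fit([(283,176),(292,169),(304,164),(317,163),(332,167),(350,178),(357,190),(360,205),(357,218)],.076,.0335))
```

```text
[0.59675428 0.01770612 0.25133638]
c3 (array([0.59574059, 0.00825655]), np.float64(0.0007949519096725338))
c2 (array([0.59393313, 0.00730357]), np.float64(0.0010554664141102475))
c1 (array([0.59504729, 0.00777366]), np.float64(0.0009046192009983384))
```

Emit:
{"name": "arm_command", "arguments": {"plan": [[-0.004, -0.0015, 0.004, 0, 0, 0, 0.3], [-0.0068, -0.0027, 0.0083, 0, 0, 0, 0.3], [-0.0068, -0.0027, 0.0083, 0, 0, 0, 0.3], [-0.0068, -0.0027, 0.0083, 0, 0, 0, 0.3], [-0.0068, -0.0027, 0.0083, 0, 0, 0, 0.3]]}}

```text
clock: 36.07
tcp_pos: [0.595, 0.0094, 0.243]
eef_rot: [2.039, 2.39, 0.001]
contact_force: [-0.9, -0.6, -0.7]
gripper_width: 0.398
```

Run:
```python
from h import *
f=grab_frame("wrist");cv2.imwrite("pics/w33.png",f["color"])
st();print(to([.5953,.0106,.1819],9.1))
f=grab_frame("side");crop(f,200,120,120,110,6,"s33.png")
```

```text
t 36.12 tcp [0.5951 0.0094 0.2431] rot [2.039e+00 2.390e+00 1.000e-03] F [ 0.3  0.  -0.8] w 0.399
[np.float64(1.1), np.float64(0.3), np.float64(61.2), np.float64(0.04), np.float64(-0.01), np.float64(-0.03)]
```

View pics/s33.png

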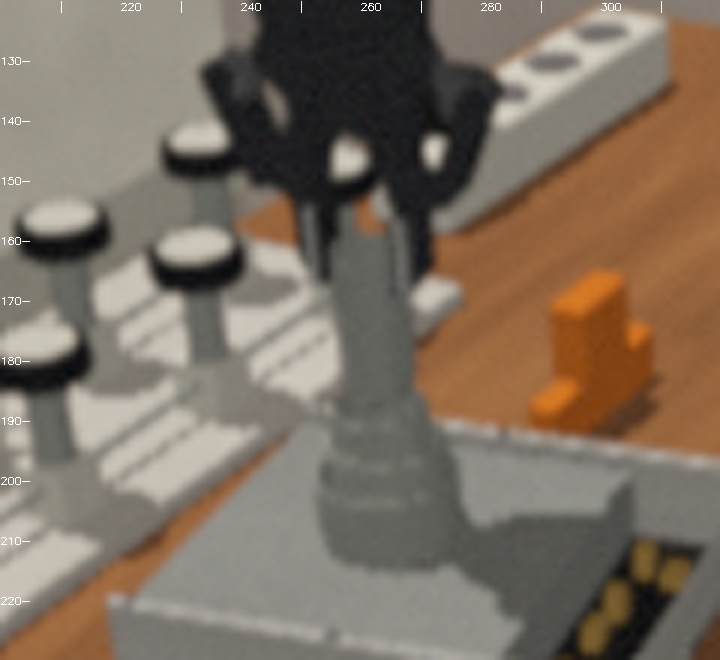

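Emit:
{"name": "arm_command", "arguments": {"plan": [[0.0011, 0.0003, 0.006, 0, 0, 0, 0.3], [0.0011, 0.0003, 0.014, 0, 0, 0, 0.3], [0.0011, 0.0003, 0.022, 0, 0, 0, 0.3], [0.0011, 0.0003, 0.03, 0, 0, 0, 0.3], [0.0011, 0.0003, 0.038, 0, 0, 0, 0.3], [0.0011, 0.0003, 0.046, 0, 0, 0, 0.3], [0.0011, 0.0003, 0.053, 0, 0, 0, 0.3], [0.0011, 0.0003, 0.058, 0, 0, 0, 0.3]]}}

```text
clock: 36.83
tcp_pos: [0.5949, 0.0106, 0.1839]
eef_rot: [-2.038, -2.39, 0.0]
contact_force: [-0.6, 0.4, -0.6]
gripper_width: 0.397
```

Run:
```python
from h import *
grab_frame("wrist")
st();print(to([.5953,.0106,.1819],9.1))
```

```text
t 36.88 tcp [0.5946 0.0105 0.1833] rot [-2.038e+00 -2.389e+00  1.000e-03] F [-0.  -0.5 -2.1] w 0.404
[np.float64(-0.1), np.float64(0.7), np.float64(1.4), np.float64(-0.07), np.float64(-0.02), np.float64(-0.02)]
```

Emit:
{"name": "arm_command", "arguments": {"plan": [[0, 0, 0.001, 0, 0, 0, 0.3], [0, 0, 0.0018, 0, 0, 0, 0.3], [0, 0, 0.0018, 0, 0, 0, 0.45], [0, 0, 0.0018, 0, 0, 0, 0.6], [0, 0, 0.0018, 0, 0, 0, 0.6], [0, 0, -0.02, 0, 0, 0, 0.6], [0, 0, -0.05, 0, 0, 0, 0.8], [0, 0, -0.085, 0, 0, 0, 1]]}}

```text
clock: 37.55
tcp_pos: [0.5942, 0.0106, 0.2699]
eef_rot: [-2.037, -2.389, 0.002]
contact_force: [1.7, 0.5, 0.2]
gripper_width: 0.859
```

Run:
```python
from h import *
grab_frame("top");f=grab_frame("wrist");cv2.imwrite("pics/w34.png",f["color"])
st()
t=grab_frame("top");crop(t,170,155,80,70,7,"c34.png")
f=grab_frame("side");crop(f,200,120,120,110,6,"s34.png")
P=px2w(t,203,186.8,.084);print(P,to([*P[:2],.27],9.1))
```

```text
t 37.65 tcp [0.598  0.0106 0.2761] rot [2.034 2.385 0.011] F [ 0.9 -0.1  0.3] w 0.997
[0.4851188  0.25054002 0.084     ] [np.float64(254.4), np.float64(-71.4), np.float64(1.1), np.float64(0.2), np.float64(0.02), np.float64(-0.02)]
```

View pics/s34.png

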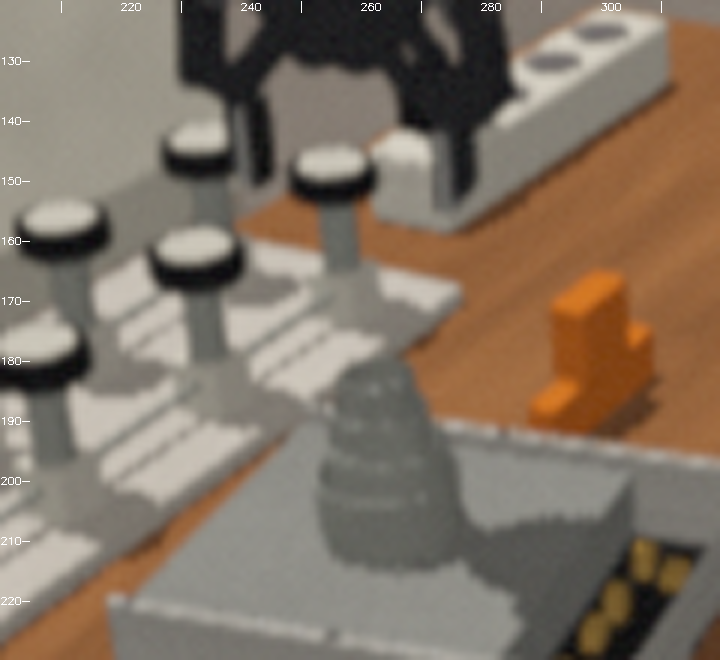

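View pics/c34.png

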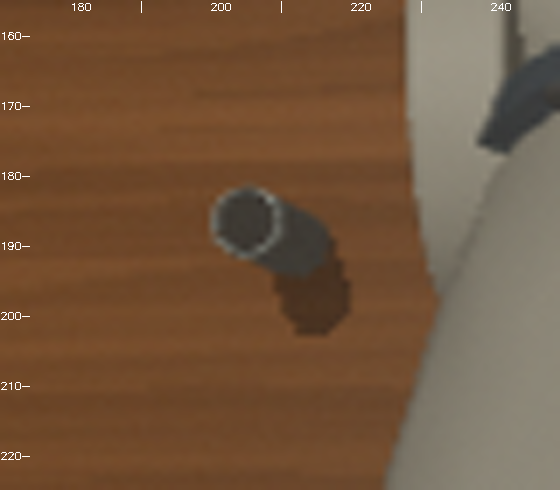

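Emit:
{"name": "arm_command", "arguments": {"plan": [[0.03, -0.008, -0.005, 0, 0, 0, 1], [0.065, -0.018, -0.005, 0, 0, 0, 1], [0.1, -0.028, -0.005, 0, 0, 0, 1], [0.135, -0.038, -0.005, 0, 0, 0, 1], [0.17, -0.048, 0, 0, 0, 0, 1], [0.205, -0.058, 0.005, 0, 0, 0, 1], [0.235, -0.066, 0.01, 0, 0, 0, 1], [0.253, -0.071, 0.01, 0, 0, 0, 1]]}}

```text
clock: 38.42
tcp_pos: [0.4826, 0.2511, 0.2578]
eef_rot: [-2.036, -2.39, 0.004]
contact_force: [-0.4, 0.2, 0.4]
gripper_width: 1.001
```

Emit:
{"name": "arm_command", "arguments": {"plan": [[0, 0, 0, 0, 0, 0, 1], [0, 0, 0, 0, 0, 0, 1]]}}

```text
clock: 38.58
tcp_pos: [0.4842, 0.2496, 0.2589]
eef_rot: [-2.036, -2.392, 0.002]
contact_force: [-0.1, -0.2, 0.8]
gripper_width: 0.993
```

Run:
```python
from h import *
f=grab_frame("wrist");cv2.imwrite("pics/w35.png",f["color"]);crop(f,240,120,160,130,5,"w35c.png")
st();print(axis(f,.084),to([.485,.2495,.165],9.1))
```

```text
t 38.63 tcp [0.4847 0.2489 0.2592] rot [ 2.037e+00  2.391e+00 -2.000e-03] F [-0.5  0.7 -0.6] w 1.003
[319.8 196.4] [np.float64(0.6), np.float64(0.4), np.float64(94.2), np.float64(-0.04), np.float64(0.04), np.float64(0.04)]
```

View pics/w35.png

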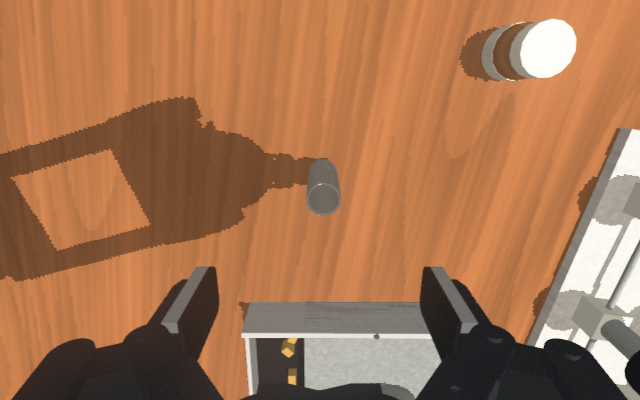

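View pics/w35c.png

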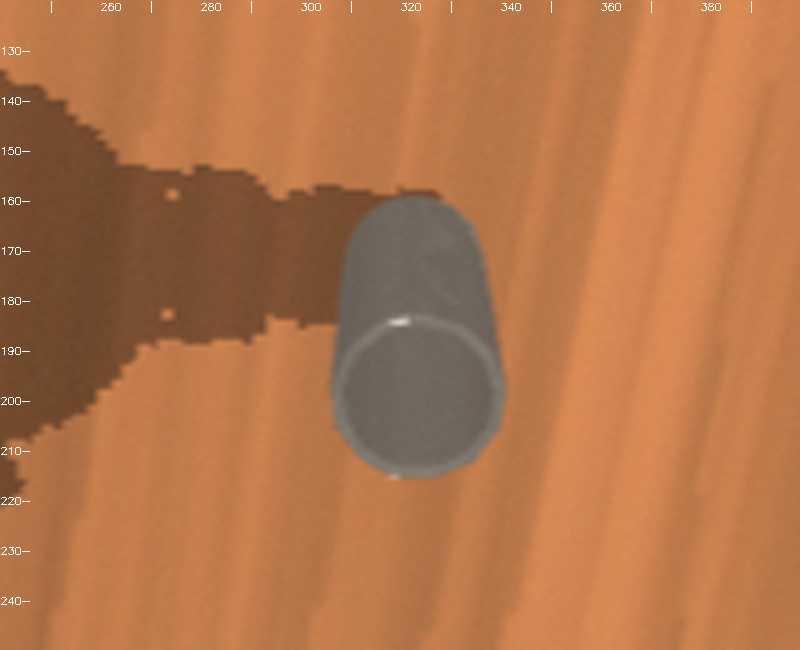

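Emit:
{"name": "arm_command", "arguments": {"plan": [[-0.0008, 0.0015, 0.03, 0, 0, 0, 1], [-0.0008, 0.0015, 0.06, 0, 0, 0, 1], [-0.0008, 0.0015, 0.082, 0, 0, 0, 1], [-0.0008, 0.0015, 0.092, 0, 0, 0, 1], [-0.0008, 0.0015, 0.0942, 0, 0, 0, 1], [-0.0008, 0.0015, 0.0942, 0, 0, 0, 1]]}}

```text
clock: 39.13
tcp_pos: [0.4871, 0.2479, 0.1657]
eef_rot: [2.04, 2.389, -0.001]
contact_force: [0.6, 1.0, 0.1]
gripper_width: 0.998
```

Run:
```python
from h import *
grab_frame("top");f=grab_frame("wrist");crop(f,240,200,160,130,5,"w36c.png")
st();print(axis(f,.084))
```

```text
t 39.23 tcp [0.4877 0.2487 0.167 ] rot [2.039 2.389 0.003] F [ 0.9  0.3 -0.3] w 1.003
[319.9 257.8]
```

View pics/w36c.png

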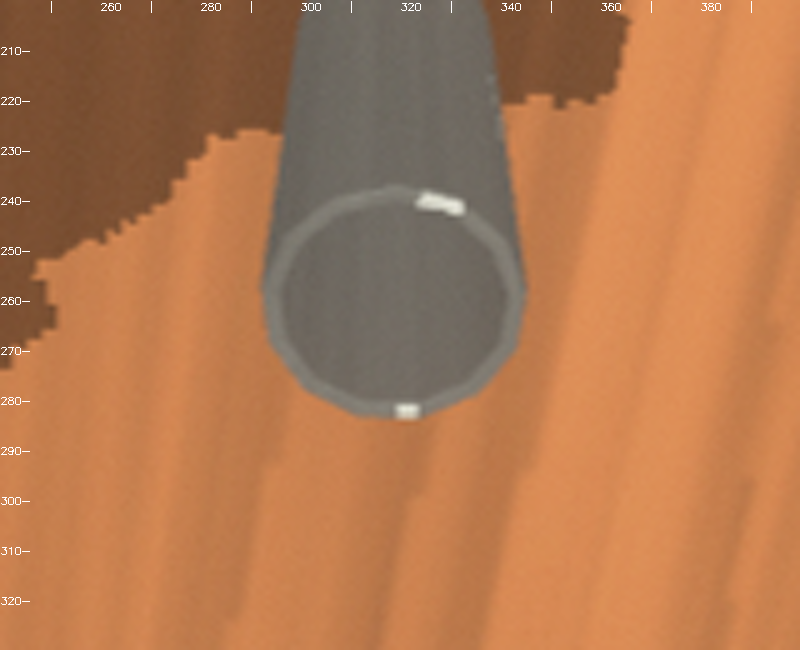

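Emit:
{"name": "arm_command", "arguments": {"plan": [[-0.001, -0.0007, 0.01, 0, 0, 0, 1], [-0.001, -0.0007, 0.02, 0, 0, 0, 0.9], [-0.001, -0.0007, 0.0258, 0, 0, 0, 0.75], [-0.001, -0.0007, 0.0258, 0, 0, 0, 0.6], [-0.001, -0.0007, 0.0258, 0, 0, 0, 0.4], [-0.001, -0.0007, 0.0258, 0, 0, 0, 0.2], [-0.001, -0.0007, 0.0258, 0, 0, 0, 0.2], [-0.001, -0.0007, 0.0258, 0, 0, 0, 0.2]]}}

```text
clock: 39.9
tcp_pos: [0.4865, 0.2477, 0.1404]
eef_rot: [2.038, 2.39, 0.002]
contact_force: [1.0, -0.2, -0.2]
gripper_width: 0.29
```

Emit:
{"name": "arm_command", "arguments": {"plan": [[0, 0, 0, 0, 0, 0, 0.2], [0, 0, 0, 0, 0, 0, 0.2], [0, 0, 0, 0, 0, 0, 0.2]]}}

```text
clock: 40.15
tcp_pos: [0.4865, 0.2477, 0.1404]
eef_rot: [2.038, 2.39, 0.002]
contact_force: [-0.0, 0.1, 2.4]
gripper_width: 0.282
```

Run:
```python
from h import *
f=grab_frame("wrist");crop(f,240,200,160,130,5,"w37c.png")
s=st();print(axis(f,.084))
t=s["tcp_pos"];M=R.from_rotvec(s["eef_rot"])
for d in(.064,.068,.072): print(d,w2px(f,t+M.apply([.011,-.013,d])))
print(to([.595,.0106,.275],9.1))
```

```text
t 40.2 tcp [0.4865 0.2477 0.1403] rot [2.038e+00 2.390e+00 2.000e-03] F [0.7 0.9 2.1] w 0.286
[319.3 289.8]
0.064 [288.40202649 256.88999458]
0.068 [289.15006137 252.35179604]
0.072 [289.86229307 248.03080928]
[np.float64(-251.2), np.float64(69.9), np.float64(-134.6), np.float64(0.07), np.float64(-0.02), np.float64(-0.02)]
```

View pics/w37c.png

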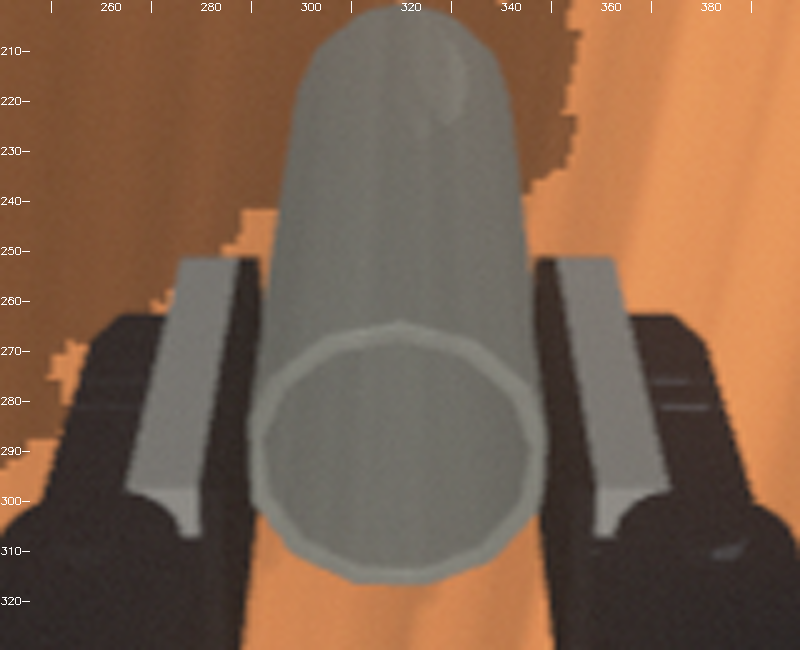

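Emit:
{"name": "arm_command", "arguments": {"plan": [[0, 0, -0.02, 0, 0, 0, 0.2], [0, 0, -0.055, 0, 0, 0, 0.2], [0, 0, -0.095, 0, 0, 0, 0.2], [0, 0, -0.13, 0, 0, 0, 0.2], [-0.02, 0.006, -0.145, 0, 0, 0, 0.2], [-0.05, 0.014, -0.145, 0, 0, 0, 0.2], [-0.085, 0.024, -0.145, 0, 0, 0, 0.2], [-0.12, 0.034, -0.145, 0, 0, 0, 0.2]]}}

```text
clock: 40.87
tcp_pos: [0.5389, 0.1335, 0.2856]
eef_rot: [2.036, 2.391, 0.002]
contact_force: [0.5, 0.2, -1.2]
gripper_width: 0.288
```

Run:
```python
from h import *
grab_frame("top")
st();print(to([.595,.0106,.283],9.1))
```

```text
t 40.92 tcp [0.5413 0.1284 0.2855] rot [ 2.036  2.387 -0.   ] F [ 2.9 -4.  -0.9] w 0.284
[np.float64(-124.8), np.float64(34.5), np.float64(3.0), np.float64(0.14), np.float64(0.18), np.float64(-0.02)]
```

Emit:
{"name": "arm_command", "arguments": {"plan": [[-0.035, 0.01, 0, 0, 0, 0, 0.2], [-0.065, 0.018, 0, 0, 0, 0, 0.2], [-0.095, 0.026, 0, 0, 0, 0, 0.2], [-0.115, 0.032, 0, 0, 0, 0, 0.2], [-0.1248, 0.0345, 0, 0, 0, 0, 0.2], [-0.1248, 0.0345, 0, 0, 0, 0, 0.2], [-0.1248, 0.0345, 0, 0, 0, 0, 0.2], [-0.1248, 0.0345, 0, 0, 0, 0, 0.2]]}}

```text
clock: 41.58
tcp_pos: [0.5918, 0.0177, 0.2849]
eef_rot: [-2.038, -2.39, -0.001]
contact_force: [0.3, 0.1, -0.9]
gripper_width: 0.284
```

Run:
```python
from h import *
f=grab_frame("wrist");f=grab_frame("wrist");crop(f,240,140,160,130,5,"w38c.png")
st();print(to([.5948,.0106,.273],9.1))
```

```text
t 41.68 tcp [0.5919 0.0178 0.2851] rot [-2.037e+00 -2.391e+00 -1.000e-03] F [-0.7 -0.3 -1. ] w 0.283
[np.float64(-7.6), np.float64(1.7), np.float64(12.1), np.float64(0.02), np.float64(-0.03), np.float64(0.05)]
```

View pics/w38c.png

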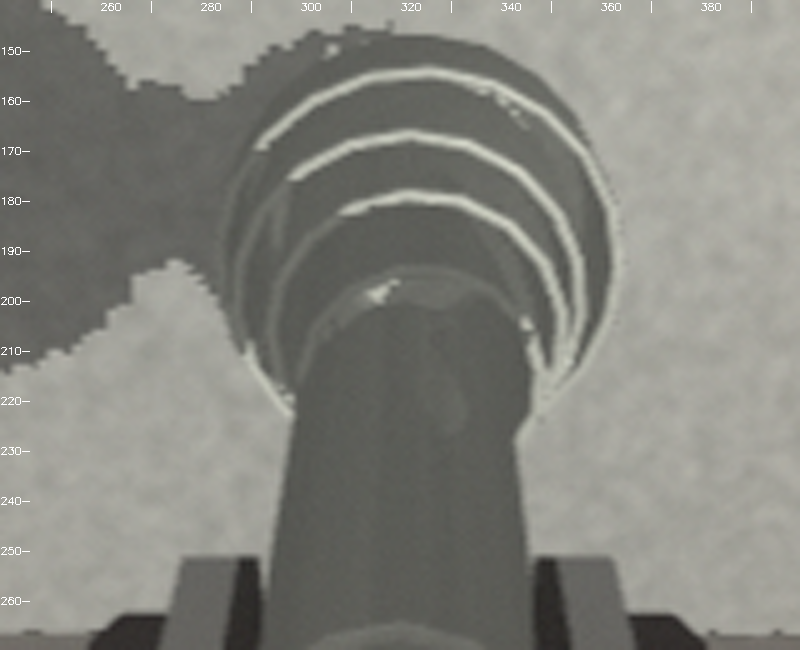

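Run:
```python
from h import *
from scipy.optimize import least_squares
f=grab_frame("wrist"); s=r.state(); print(s["tcp_pos"])
def fit(pts,z,rad):
    W=np.array([px2w(f,u,v,z)[:2] for u,v in pts])
    q=least_squares(lambda c:np.linalg.norm(W-c,axis=1)-rad,W.mean(0)); return q.x.round(4),np.abs(q.fun).max().round(4)
print("c4",fit([(298.5,214),(302,206),(310,198.5),(322,194),(333,196),(341,202),(345.5,211)],.127,.0172))
print("c3",fit([(293,200),(298,190),(307,182),(320,178.5),(332,180.5),(342,187),(349,196),(351,206)],.110,.0222))
print("c1",fit([(290,169),(300,160),(312,155),(323,154),(336,157),(350,167),(359,180),(362,195),(356,212)],.076,.0335))
```

```text
[0.5920412  0.01777709 0.28514486]
c4 (array([0.5962, 0.0077]), np.float64(0.0008))
c3 (array([0.5952, 0.0085]), np.float64(0.0006))
c1 (array([0.5953, 0.0075]), np.float64(0.0006))
```

Emit:
{"name": "arm_command", "arguments": {"plan": [[-0.004, 0.001, 0.006, 0, 0, 0, 0.2], [-0.0075, 0.0022, 0.012, 0, 0, 0, 0.2], [-0.0075, 0.0022, 0.012, 0, 0, 0, 0.2], [-0.0075, 0.0022, 0.012, 0, 0, 0, 0.2], [-0.0075, 0.0022, 0.012, 0, 0, 0, 0.2]]}}

```text
clock: 42.15
tcp_pos: [0.5958, 0.0095, 0.2729]
eef_rot: [-2.039, -2.39, -0.001]
contact_force: [0.5, -0.3, -0.6]
gripper_width: 0.283
```

Run:
```python
from h import *
f=grab_frame("wrist");crop(f,240,140,160,130,5,"w39c.png")
st();print(to([.5953,.0106,.2003],9.1))
f=grab_frame("side");crop(f,200,100,120,130,5,"s39.png")
```

```text
t 42.2 tcp [0.5958 0.0095 0.2731] rot [2.039e+00 2.390e+00 1.000e-03] F [-0.3  0.3 -0.8] w 0.283
[np.float64(1.1), np.float64(-0.4), np.float64(72.8), np.float64(0.03), np.float64(-0.01), np.float64(-0.03)]
```

View pics/w39c.png

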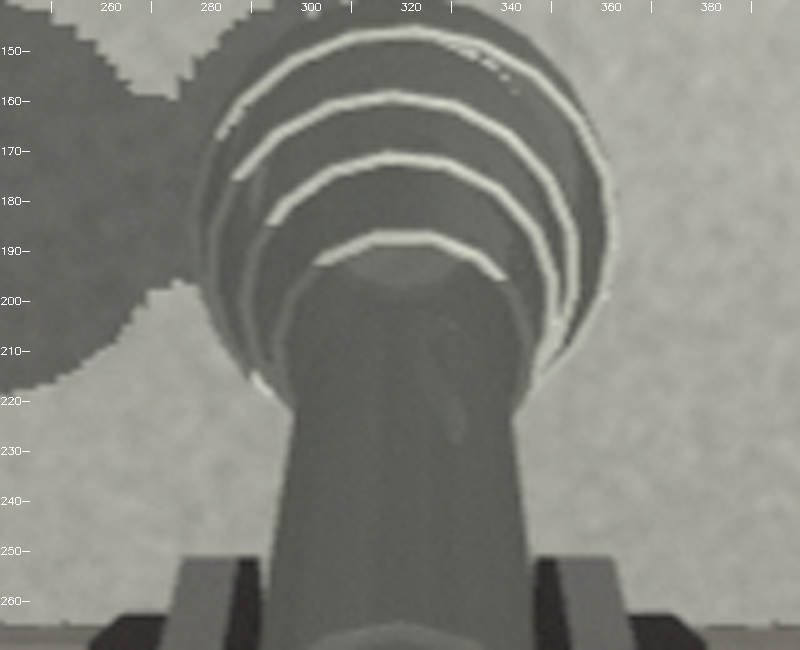

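View pics/s39.png

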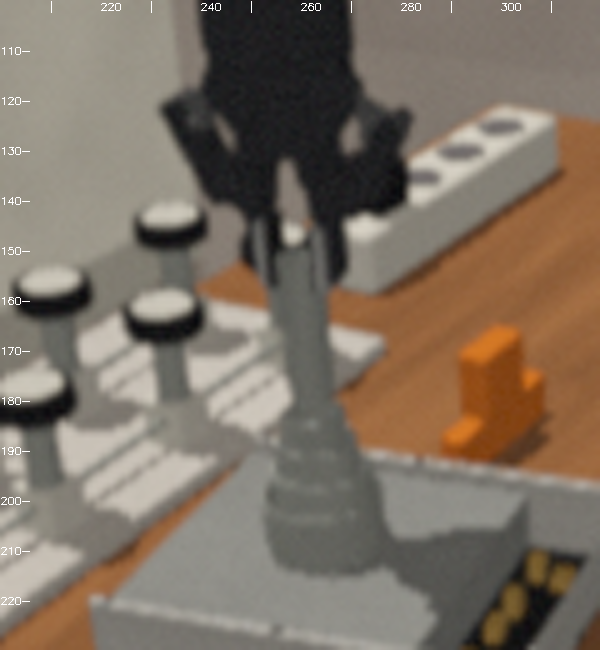

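Emit:
{"name": "arm_command", "arguments": {"plan": [[0.0007, -0.0003, 0.005, 0, 0, 0, 0.2], [0.0007, -0.0003, 0.013, 0, 0, 0, 0.2], [0.0007, -0.0003, 0.021, 0, 0, 0, 0.2], [0.0007, -0.0003, 0.028, 0, 0, 0, 0.2], [0.0007, -0.0003, 0.035, 0, 0, 0, 0.2], [0.0007, -0.0003, 0.042, 0, 0, 0, 0.2], [0.0007, -0.0003, 0.048, 0, 0, 0, 0.2]]}}

```text
clock: 42.83
tcp_pos: [0.5952, 0.0102, 0.224]
eef_rot: [-2.038, -2.39, -0.0]
contact_force: [0.4, 0.6, -0.9]
gripper_width: 0.284
```

Run:
```python
from h import *
grab_frame("wrist")
s=st();print(to([.5953,.0106,.2003],9.1), s["wrist_torque"].round(2))
```

```text
t 42.88 tcp [0.5948 0.0102 0.223 ] rot [-2.038e+00 -2.389e+00  1.000e-03] F [-0.6  0.  -1.7] w 0.287
[np.float64(0.3), np.float64(0.6), np.float64(22.7), np.float64(-0.08), np.float64(-0.02), np.float64(-0.02)] [-0.03  0.04 -0.01]
```

Emit:
{"name": "arm_command", "arguments": {"plan": [[0.0002, 0.0003, 0.006, 0, 0, 0, 0.2], [0.0002, 0.0003, 0.012, 0, 0, 0, 0.2], [0.0002, 0.0003, 0.017, 0, 0, 0, 0.2], [0.0002, 0.0003, 0.0205, 0, 0, 0, 0.2], [0.0002, 0.0003, 0.022, 0, 0, 0, 0.2], [0.0002, 0.0003, 0.0225, 0, 0, 0, 0.2]]}}

```text
clock: 43.38
tcp_pos: [0.5956, 0.0105, 0.2023]
eef_rot: [2.039, 2.39, 0.0]
contact_force: [0.0, 0.2, -0.2]
gripper_width: 0.29
```

Run:
```python
from h import *
grab_frame("wrist")
s=st()
```

```text
t 43.43 tcp [0.5957 0.0104 0.2024] rot [2.039e+00 2.390e+00 1.000e-03] F [ 0.4 -0.2 -1.4] w 0.279
```

Emit:
{"name": "arm_command", "arguments": {"plan": [[0, 0, 0.001, 0, 0, 0, 0.2], [0, 0, 0.0021, 0, 0, 0, 0.2], [0, 0, 0.0021, 0, 0, 0, 0.2], [0, 0, 0.0021, 0, 0, 0, 0.35], [0, 0, 0.0021, 0, 0, 0, 0.5], [0, 0, 0.0021, 0, 0, 0, 0.5], [0, 0, -0.02, 0, 0, 0, 0.5], [0, 0, -0.05, 0, 0, 0, 0.6]]}}

```text
clock: 44.1
tcp_pos: [0.5942, 0.0104, 0.2508]
eef_rot: [-2.036, -2.388, 0.005]
contact_force: [-0.0, 1.2, -0.3]
gripper_width: 0.596
```

Emit:
{"name": "arm_command", "arguments": {"plan": [[0, 0, -0.03, 0, 0, 0, 0.8], [-0.02, 0, -0.05, 0, 0, 0, 1], [-0.055, 0, -0.06, 0, 0, 0, 1], [-0.09, 0, -0.06, 0, 0, 0, 1], [-0.125, 0, -0.06, 0, 0, 0, 1], [-0.16, -0.02, -0.06, 0, 0, 0, 1], [-0.19, -0.04, -0.06, 0, 0, 0, 1], [-0.21, -0.06, -0.06, 0, 0, 0, 1]]}}

```text
clock: 44.77
tcp_pos: [0.569, -0.2091, 0.3125]
eef_rot: [2.039, 2.389, 0.0]
contact_force: [-0.7, 0.5, 0.3]
gripper_width: 1.0
```

Run:
```python
from h import *
f=grab_frame("side");cv2.imwrite("pics/s40.png",f["color"]);crop(f,200,130,150,120,5,"s40c.png")
t=grab_frame("top");cv2.imwrite("pics/t40.png",t["color"]);crop(t,240,90,120,130,5,"b40.png")
st()
from scipy.optimize import least_squares
```

```text
t 44.87 tcp [ 0.5675 -0.2096  0.3125] rot [ 2.043e+00  2.387e+00 -1.000e-03] F [-0.3  1.  -0.1] w 1.001
```

View pics/t40.png

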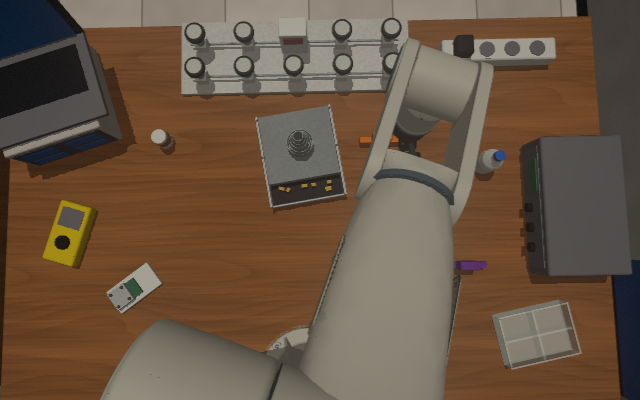

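View pics/s40c.png

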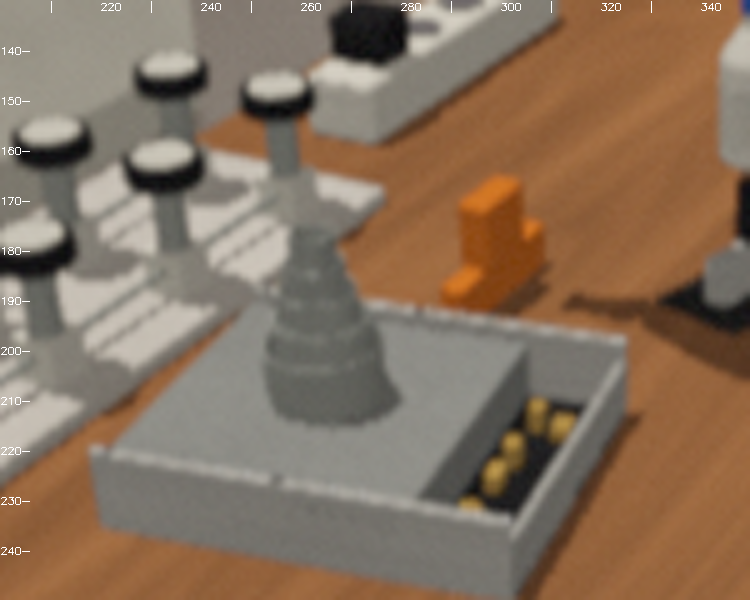

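View pics/b40.png

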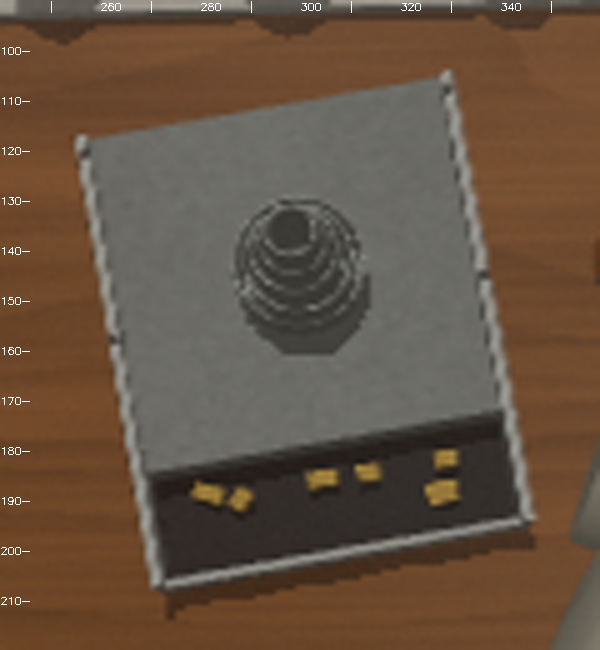

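Run:
```python
from h import *
t=grab_frame("top"); f=grab_frame("side")
p=np.array([.5955,.0108])
for z in(.076,.093,.110,.127,.144): print(z,w2px(t,[*p,z]).round(1),w2px(f,[*p,z]).round(1))
crop(f,240,165,50,55,12,"s41c.png"); crop(f,310,120,70,90,7,"s42c.png")
```

```text
0.076 [298.3 141.9] [263.7 197.9]
0.093 [298.  140.4] [263.2 192.6]
0.11 [297.6 138.9] [262.7 187.1]
0.127 [297.2 137.4] [262.1 181.6]
0.144 [296.9 135.8] [261.6 176. ]
```

View pics/s41c.png

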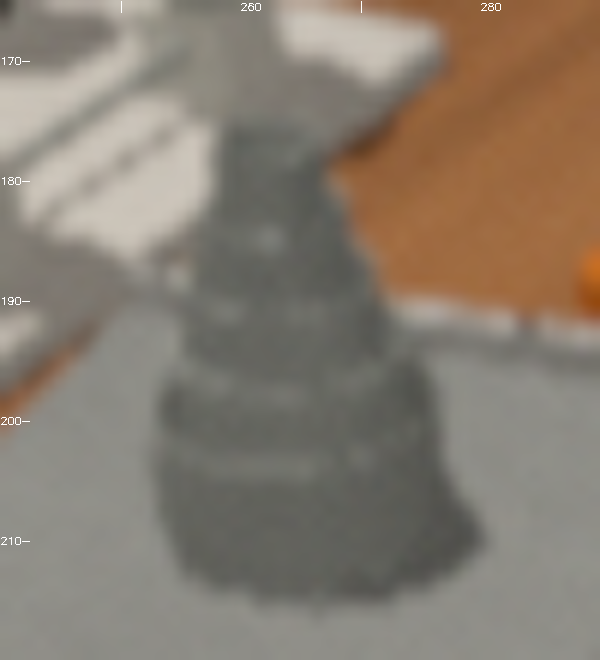

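View pics/s42c.png

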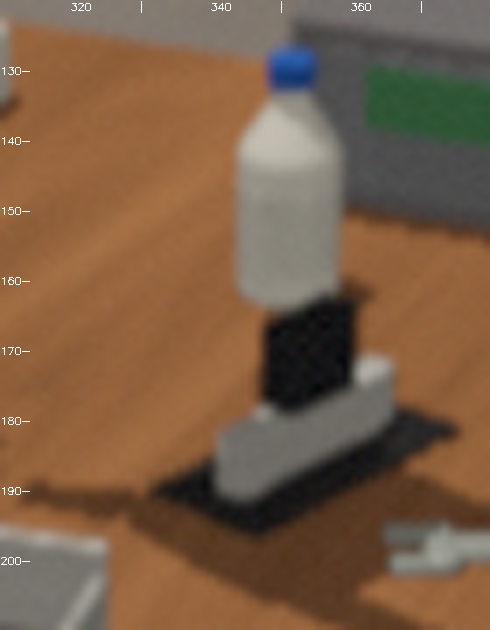

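```bash
python3 -c "
from cell import hand_in; print(hand_in())"
```

```text
the job is handed in; nothing more can be done
None
```

The corner is cleaned down and the job is handed in at about 45 s of the 208 s allowed.

- **Chips:** I made two passes with the aluminium and black scraper. All six chips are in the trough and the board is clear.
- **Scraper:** it stands upright on its mat, confirmed in the last side view.
- **Cups:** cup1 stands in the middle of the board, with cup2, cup3, cup4 and cup5 nested in it in size order. At each release the gripper was at, or commanded within about 0.5 mm of, the height worked out for a fully seated cup. In the final top and side views the rims are concentric and step evenly, with the top rim where a full nest puts it.
- **Knocked cup:** cup2 had moved a few centimetres by the time the scraper was back on its mat, so I located it again before gripping it.
- **Jar, bottle and wrench:** the arm did not touch them.

The wrist and top cameras disagreed by 2–5 mm on cup positions. I settled each one with a close wrist view before gripping. No checks failed.

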